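# Load the tube labeller's chute and release it

### The job

Load all the glass tubes in the black tray into the labeller's sloping feed chute behind the locked red stop pin, each lying across the chute with its blue cap on the blue-striped side, and grip the thin glass gently. When they are all in, turn the stop pin's red knob until its bar lies straight across the chute and lift the pin out so that the tubes roll down to the labeller. Then stand the pin in the steel beaker and press the green start button fully down; leave the other things on the bench where they are.

Things in the scene. Friction and masses are not known exactly. Their poses are not given: they have to be found in the camera images.
- feeder: tube labeller, fixed. Origin on the bench under its chute, 130 mm uphill of the lower stop; z up, y level in the chute's uphill direction, x across. White head (170 mm wide, top 115 mm above the bench) from 135 mm to -y of the origin; grey case behind it from 265 mm, 140 mm high, with a paper label roll on top reaching 245 mm
- chute: open aluminium feed chute of the labeller, sloping 18 degrees, 310 mm long, 136 mm wide inside, walls 26 mm above the floor, upper end open. Origin on the floor at the lower end stop, mid-width (24 mm above the bench); x level across, towards the blue-striped wall where the caps belong; y uphill along the floor; z square to it
- load_spot (a point): point on the chute floor at mid-width, 275 mm up from the stop: a clear place to lay each tube. A tube let go on the floor rolls down by itself and lines up against the stop pin, the first with its axis about 83 mm from the stop, the next ones 29 mm apart. With the pin out they roll on to the stop, the first axis 15 mm from it
- slot (a point): where the pin's axis crosses the lock plate under the chute floor, 24 mm above the bench. The slot in this plate, 16 mm wide and 46 mm long, runs straight across the chute (along the chute's x); the pin's foot bar passes it only when in line with it to about 0.15 rad. The chute floor is open around it (34 x 46 mm)
- pin: stop pin, locked upright in the chute, 116 mm, 350 g: steel shaft 24 mm thick (16 mm in the lowest 14 mm), red bar knob on top, foot bar 40 x 8 x 6 mm; both bars along its x. Origin under the foot, 10 mm above the bench at the start; z up. Its x starts 0.7 to 1.05 rad anticlockwise (from above) of the chute's x: turn it clockwise by that. May lean 5 degrees. 70 mm up it is clear of the tubes
- knob (a point): middle of the pin's red bar knob, 101 mm above the pin's origin; the bar is 44 mm long (along the pin's x), 14 mm thick, 30 mm high; the tubes in the chute stay below its underside
- tube1: amber glass round-bottom tube, blue screw cap, 108 mm long over all, 29 mm thick, 40 to 85 g; rolls. Origin on its axis at half length; x runs along it towards the cap. Thin glass: breaks when the fingers' forces on it add up to more than 70 N; 20 to 25 N of grip holds it. Four to six of them are there; an absent one has no pose
- tube1_cap (a point): middle of the blue cap of tube1, on the tube's axis, 44 mm from its origin. The tubes lie in a fixed black tray, floor 3 mm thick, with rows of grey 8 mm pegs, 25 mm high, beside both ends of each tube; the middle is left free for fingers
- tube2: amber glass round-bottom tube, blue screw cap, 108 mm long over all, 29 mm thick, 40 to 85 g; rolls. Origin on its axis at half length; x runs along it towards the cap. Thin glass: breaks when the fingers' forces on it add up to more than 70 N; 20 to 25 N of grip holds it. Four to six of them are there; an absent one has no pose
- tube2_cap (a point): middle of the blue cap of tube2, on the tube's axis, 44 mm from its origin. The tubes lie in a fixed black tray, floor 3 mm thick, with rows of grey 8 mm pegs, 25 mm high, beside both ends of each tube; the middle is left free for fingers
- tube3: amber glass round-bottom tube, blue screw cap, 108 mm long over all, 29 mm thick, 40 to 85 g; rolls. Origin on its axis at half length; x runs along it towards the cap. Thin glass: breaks when the fingers' forces on it add up to more than 70 N; 20 to 25 N of grip holds it. Four to six of them are there; an absent one has no pose
- tube3_cap (a point): middle of the blue cap of tube3, on the tube's axis, 44 mm from its origin. The tubes lie in a fixed black tray, floor 3 mm thick, with rows of grey 8 mm pegs, 25 mm high, beside both ends of each tube; the middle is left free for fingers
- tube4: amber glass round-bottom tube, blue screw cap, 108 mm long over all, 29 mm thick, 40 to 85 g; rolls. Origin on its axis at half length; x runs along it towards the cap. Thin glass: breaks when the fingers' forces on it add up to more than 70 N; 20 to 25 N of grip holds it. Four to six of them are there; an absent one has no pose
- tube4_cap (a point): middle of the blue cap of tube4, on the tube's axis, 44 mm from its origin. The tubes lie in a fixed black tray, floor 3 mm thick, with rows of grey 8 mm pegs, 25 mm high, beside both ends of each tube; the middle is left free for fingers
- tube5: amber glass round-bottom tube, blue screw cap, 108 mm long over all, 29 mm thick, 40 to 85 g; rolls. Origin on its axis at half length; x runs along it towards the cap. Thin glass: breaks when the fingers' forces on it add up to more than 70 N; 20 to 25 N of grip holds it. Four to six of them are there; an absent one has no pose
- tube5_cap (a point): middle of the blue cap of tube5, on the tube's axis, 44 mm from its origin. The tubes lie in a fixed black tray, floor 3 mm thick, with rows of grey 8 mm pegs, 25 mm high, beside both ends of each tube; the middle is left free for fingers
- tube6: amber glass round-bottom tube, blue screw cap, 108 mm long over all, 29 mm thick, 40 to 85 g; rolls. Origin on its axis at half length; x runs along it towards the cap. Thin glass: breaks when the fingers' forces on it add up to more than 70 N; 20 to 25 N of grip holds it. Four to six of them are there; an absent one has no pose
- tube6_cap (a point): middle of the blue cap of tube6, on the tube's axis, 44 mm from its origin. The tubes lie in a fixed black tray, floor 3 mm thick, with rows of grey 8 mm pegs, 25 mm high, beside both ends of each tube; the middle is left free for fingers
- beaker: open steel beaker, 82 mm outside diameter, 66 mm high, wall 3 mm, floor 4 mm thick, 300 g, loose; origin at the centre of its underside. The pin stands in it foot down, leaning on the rim
- start (a joint): travel of the green start button in m: 0 up, 0.006 fully down; springy, about 5 N
- start_top (a point): middle of the top of the green start button (32 mm across) on the white head; press straight down
- bottle: white bottle with blue cap, 72 mm diameter, 170 mm high, bystander; origin at the centre of its underside
- glovebox: green and white glove carton, 110 x 200 x 75 mm, bystander; origin under its middle
- comb: black gel comb, 120 mm long, 5 mm thick, lying flat on the bench, bystander; origin under its middle

How it is judged:
On the way, in this order (a step that is already met when the one before it is completed fails the run):
1. all tubes lie in the chute behind the locked pin, caps on the blue side, let go (x of tube1 in the frame of chute between -0.016 and 0.016 m and y of tube1 in the frame of chute between 0.066 and 0.29 m and z of tube1 in the frame of chute between 0.009 and 0.021 m and x of each of tube1_cap, tube2_cap, tube3_cap, tube4_cap, tube5_cap, tube6_cap in the frame of chute above 0.025 m and x of tube2 in the frame of chute between -0.016 and 0.016 m and y of tube2 in the frame of chute between 0.066 and 0.29 m and z of tube2 in the frame of chute between 0.009 and 0.021 m and x of tube3 in the frame of chute between -0.016 and 0.016 m and y of tube3 in the frame of chute between 0.066 and 0.29 m and z of tube3 in the frame of chute between 0.009 and 0.021 m and x of tube4 in the frame of chute between -0.016 and 0.016 m and y of tube4 in the frame of chute between 0.066 and 0.29 m and z of tube4 in the frame of chute between 0.009 and 0.021 m and x of tube5 in the frame of chute between -0.016 and 0.016 m and y of tube5 in the frame of chute between 0.066 and 0.29 m and z of tube5 in the frame of chute between 0.009 and 0.021 m and x of tube6 in the frame of chute between -0.016 and 0.016 m and y of tube6 in the frame of chute between 0.066 and 0.29 m and z of tube6 in the frame of chute between 0.009 and 0.021 m and contact force between the fingers and tube1 below 0.3 N and contact force between the fingers and tube2 below 0.3 N and contact force between the fingers and tube3 below 0.3 N and contact force between the fingers and tube4 below 0.3 N and contact force between the fingers and tube5 below 0.3 N and contact force between the fingers and tube6 below 0.3 N and z of pin in the frame of feeder below 0.016 m and angle between the x axis of pin and the x axis of chute, either way round above 0.4 rad), for 0.2 s.
2. the pin is lifted out and the tubes have rolled down to the stop (x of tube1 in the frame of chute between -0.016 and 0.016 m and y of tube1 in the frame of chute between 0.009 and 0.175 m and z of tube1 in the frame of chute between 0.009 and 0.021 m and x of each of tube1_cap, tube2_cap, tube3_cap, tube4_cap, tube5_cap, tube6_cap in the frame of chute above 0.025 m and x of tube2 in the frame of chute between -0.016 and 0.016 m and y of tube2 in the frame of chute between 0.009 and 0.175 m and z of tube2 in the frame of chute between 0.009 and 0.021 m and x of tube3 in the frame of chute between -0.016 and 0.016 m and y of tube3 in the frame of chute between 0.009 and 0.175 m and z of tube3 in the frame of chute between 0.009 and 0.021 m and x of tube4 in the frame of chute between -0.016 and 0.016 m and y of tube4 in the frame of chute between 0.009 and 0.175 m and z of tube4 in the frame of chute between 0.009 and 0.021 m and x of tube5 in the frame of chute between -0.016 and 0.016 m and y of tube5 in the frame of chute between 0.009 and 0.175 m and z of tube5 in the frame of chute between 0.009 and 0.021 m and x of tube6 in the frame of chute between -0.016 and 0.016 m and y of tube6 in the frame of chute between 0.009 and 0.175 m and z of tube6 in the frame of chute between 0.009 and 0.021 m and y of any of tube1, tube2, tube3, tube4, tube5, tube6 in the frame of chute below 0.022 m and height (world z) of pin above 0.05 m), for 0.1 s.
3. the pin stands in the beaker, let go (horizontal distance between pin and beaker below 0.038 m and height (world z) of pin below 0.03 m and horizontal distance between knob and beaker below 0.09 m and height (world z) of knob above 0.05 m and angle between beaker's own z axis and vertical below 0.1 rad and contact force between the fingers and pin below 0.3 N and x of tube1 in the frame of chute between -0.016 and 0.016 m and y of tube1 in the frame of chute between 0.009 and 0.175 m and z of tube1 in the frame of chute between 0.009 and 0.021 m and x of each of tube1_cap, tube2_cap, tube3_cap, tube4_cap, tube5_cap, tube6_cap in the frame of chute above 0.025 m and x of tube2 in the frame of chute between -0.016 and 0.016 m and y of tube2 in the frame of chute between 0.009 and 0.175 m and z of tube2 in the frame of chute between 0.009 and 0.021 m and x of tube3 in the frame of chute between -0.016 and 0.016 m and y of tube3 in the frame of chute between 0.009 and 0.175 m and z of tube3 in the frame of chute between 0.009 and 0.021 m and x of tube4 in the frame of chute between -0.016 and 0.016 m and y of tube4 in the frame of chute between 0.009 and 0.175 m and z of tube4 in the frame of chute between 0.009 and 0.021 m and x of tube5 in the frame of chute between -0.016 and 0.016 m and y of tube5 in the frame of chute between 0.009 and 0.175 m and z of tube5 in the frame of chute between 0.009 and 0.021 m and x of tube6 in the frame of chute between -0.016 and 0.016 m and y of tube6 in the frame of chute between 0.009 and 0.175 m and z of tube6 in the frame of chute between 0.009 and 0.021 m and y of any of tube1, tube2, tube3, tube4, tube5, tube6 in the frame of chute below 0.022 m), for 0.2 s.
4. the start button is pressed fully down (value of joint start above 0.0045 m), for 0.05 s.
At the end, for the whole second after the job is handed in: all tubes at rest on the chute floor, square across (centre within 16 mm of mid-width), caps on the blue side, the lowest against the stop (axis within 22 mm), none above 175 mm; pin released, foot down in the upright beaker; the button was pressed at least 4.5 mm and is up again (all of step 3 and contact force between the fingers and tube1 below 0.3 N and contact force between the fingers and tube2 below 0.3 N and contact force between the fingers and tube3 below 0.3 N and contact force between the fingers and tube4 below 0.3 N and contact force between the fingers and tube5 below 0.3 N and contact force between the fingers and tube6 below 0.3 N and value of joint start below 0.002 m and linear speed of each of tube1, tube2, tube3, tube4, tube5, tube6, pin below 0.02 m/s); the robot touches nothing.
It fails at once if a glass tube is squeezed with more than 70 N (contact force between the fingers and tube1 above 70 N or contact force between the fingers and tube2 above 70 N or contact force between the fingers and tube3 above 70 N or contact force between the fingers and tube4 above 70 N or contact force between the fingers and tube5 above 70 N or contact force between the fingers and tube6 above 70 N).
It fails at once if bottle, carton or comb is moved (distance of any of bottle, glovebox, comb from where it was at the start of the episode above 0.03 m).
Of tube1, tube2, tube3, tube4, tube5, tube6 only 4 to 6 are there at a start; the rules pass over those that are not, and their reading is None.
At some moment in a run one of tube1, tube2, tube3, tube4, tube5, tube6 may be knocked a few centimetres aside while the robot is not near it.
Once in a run the grip may slacken for a moment while it holds something.
It also fails if it takes over 210 s, if anything falls off the work surface, if the arm or the gripper's body presses on something with over 40 N, if the wrist force passes 120 N, or if a joint passes its speed limit or range.

### The arm

A 6-joint arm with a two-finger parallel gripper is mounted at the origin on the work surface. World frame = base frame: x ahead of the robot, y to its left, z up, the work surface at z = 0. Lengths are in m, angles in rad, forces in N, time in s.
With the tool pointing down it reaches from about 0.35 to 0.725 m from the base axis. Payload 4.3 kg.
Tool frame: the origin (TCP) lies at the very end of the fingers, on their centre line; the grasp point (between the pads) lies 19 mm behind it; z points along the fingers, x is the direction in which the jaws open and shut, and the axes are right-handed (so a half turn about z gives the same grasp; the last joint's range is limited). The gripper opens to 85 mm and grips with 20 to 120 N. Pads are 22 mm wide; open, the fingers measure 114 mm over their backs; the gripper's body (76 mm by 85 mm) begins 54 mm behind the grasp point. The pads swing forward as they close: fully open they stand 13 mm farther back than shut.
Start: joints at [-1.33, 0.377, 0.081, 1.274, 0, 1.46], TCP at [0.198, -0.54, 0.231] pointing down, gripper open.
Joint ranges: [-2.72, 2.72], [-0.84, 1.66], [-1.02, 1.22], [-1.77, 2.12], [-1.37, 1.28], [-3.14, 3.14]. Speed limits (rad/s): [2.57, 2.57, 3.14, 3.14, 3.14, 3.14].

### API

Orientations are given as a rotation vector (axis times angle).
In Python, from station import sensors, eyes, r gives the robot as it stands.
- The arm moves only by the tool drive_tool, never from a script. Its argument "motion" is a list of rows, each an object of numbers: "jaw": the closure, from 0 (fully open) to 1 (shut); "x", "y", "z": the shift along the tool's x, y, z in cm; "rx", "ry", "rz": the turn, a rotation vector about the tool's x, y, z in degrees. In form: [{"jaw": .., "x": .., "y": .., "z": .., "rx": .., "ry": .., "rz": ..}, ...]. A call has 1 to 12 rows; each row is the pose to reach, as a shift and turn from the pose commanded when the call began, along the tool's axes at that moment; what a row does not reach only later rows make up. A row lasts 1/10 s, in which the tool goes at most 50 mm and 8.59 degrees, less where a joint would pass 70% of its speed; a pose out of reach is approached as far as the arm can. A call with a gripper value outside its range is refused whole. The fingers move at their own pace and stop on an object; "force" is the grip in N (left out, the last holds). Time passes only in rows, so rows that repeat a pose let the fingers close. It gives the time, the measured TCP pose, the force and the opening at its end, in the units of the state.
- sensors.read_state(): the state, without advancing time (a new reading comes with each control period).
- eyes.grab_frame(name): name is "scene" or "top" or "wrist"; returns the picture (480x640x3 uint8, red, green, blue); there is no depth.
- eyes.get_calibration(name): a dict with "fx", "fy", "cx", "cy" (pixels), "position" and "attitude" of the camera in the world. Camera axes: x right, y down, z forward; pixel columns grow to the right and rows downward; lengths in m; the calibration is good to about 2 mm. A picture is of the moment at which its call begins: read the wrist's pose just before it. get_calibration takes no time and is no camera call; for the wrist camera it gives the pose at the moment of the call.
- r.finish_job(): hands the job in, once; it reports no verdict.
The state is a dict: "time_s": time; "joint_positions": joint angles; "qd": joint speeds; "effort": joint torques, N m; "tcp_pos": TCP position; "tcp_rot": TCP orientation; "ft_force": force on the tool from outside, world axes, zero at the start; "wrist_torque": the same for the moment, N m; "finger_gap": finger opening in m.
Only numpy, scipy, OpenCV 4.12 (cv2) and the standard library are available. Lean on these libraries where they do the work, as an engineer would, in place of code of your own. Each camera call takes 0.05 s, during which the arm holds its last target. There are 200 camera calls.

## Working session

There is one attempt and no reset: what is moved stays moved. The work goes in short steps, Python scripts to look and compute and a tool call to move; the robot and the scene stay as the last step left them, time stands still between calls to the robot, and variables do not carry over. Pictures are saved under pics/ and viewed, about 12 in all and at most 16, crops included, and the job is handed in when it is done.

Besides the shell and the picture viewer there is one more tool, called after "Call:" as name([rows], argument=value, ...), one row to a line, values as JSON. drive_tool: Moves the arm, as the interface text tells. Its arguments: {"type":"object","properties":{"motion":{"type":"array","items":{"type":"object","properties":{"jaw":{"type":"number"},"x":{"type":"number"},"y":{"type":"number"},"z":{"type":"number"},"rx":{"type":"number"},"ry":{"type":"number"},"rz":{"type":"number"}}}},"force":{"type":"number"}},"required":["motion"]}

```bash
ls; mkdir -p pics; python3 - <<'E'
from station import sensors, eyes, r
import cv2
s=sensors.read_state(); print(s)
for n in ("top","scene"):
    f=eyes.grab_frame(n); cv2.imwrite(f"pics/{n}0.png",f[:,:,::-1]); print(n,eyes.get_calibration(n))
E
```

```text
pics
{'time_s': 0.0, 'joint_positions': array([-1.33031011e+00,  3.78068218e-01,  7.96202021e-02,  1.27437057e+00,
        1.94683579e-06,  1.46053173e+00]), 'qd': array([-0.00134722, -0.00026035,  0.00039166, -0.00130462,  0.00177493,
        0.00032638]), 'effort': array([ 7.17470666e-04, -4.63610065e+01,  2.69871140e+01,  2.07936857e-02,
       -1.09935959e-04, -5.35036250e-06]), 'tcp_pos': array([ 0.19744221, -0.53935023,  0.2303557 ]), 'tcp_rot': array([-2.57386399e+00,  1.79900929e+00,  2.38451697e-03]), 'ft_force': array([ 0.6498827 , -0.99112109,  0.43951543]), 'wrist_torque': array([ 0.0196146 , -0.00369198,  0.02147754]), 'finger_gap': 0.08515778095796737}
top {'fx': 454.1239845360313, 'fy': 454.1239845360313, 'cx': 315.690305820831, 'cy': 235.40019705738834, 'position': array([0.47704257, 0.0399289 , 0.93209244]), 'attitude': array([-2.18227663,  2.13677937, -0.05857047])}
scene {'fx': 486.0056771834258, 'fy': 486.0056771834258, 'cx': 317.2561840312001, 'cy': 245.67916101192307, 'position': array([ 1.03291622, -0.32874703,  0.96128591]), 'attitude': array([-2.31807739, -1.12214188,  0.34018865])}
```

View pics/top0.png

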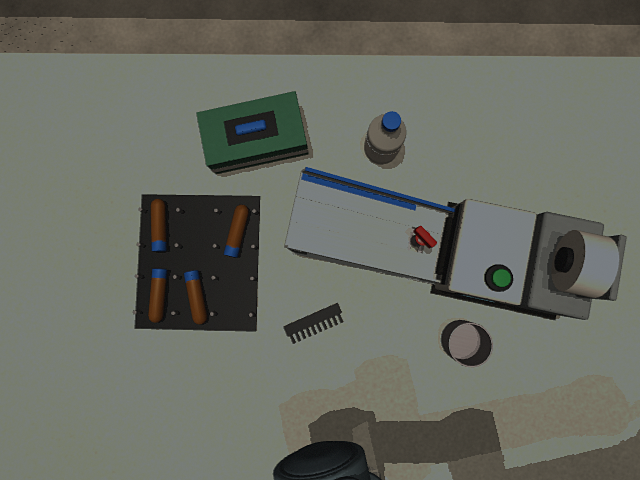

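View pics/scene0.png

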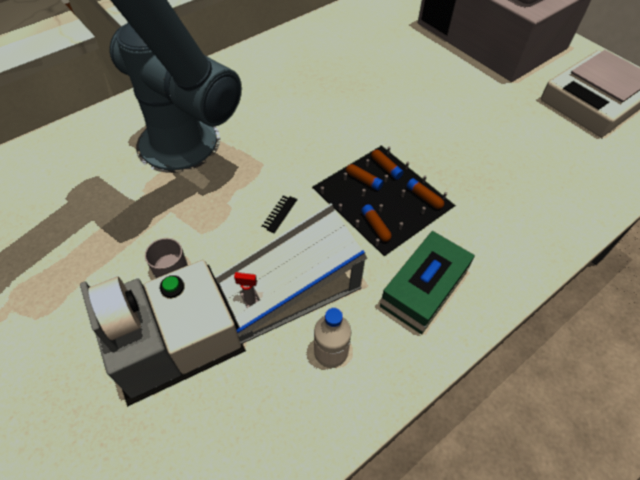

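Four tubes: upper two at (159,225) and (237,231) with caps towards the robot, lower two at (158,295) and (196,297) with caps away. The chute's blue wall is on the far side; the pin is at (424,238), the button at (499,278) and the beaker at (466,342).

```bash
cat > h.py <<'E'
from station import sensors, eyes, r
import numpy as np, cv2
from scipy.spatial.transform import Rotation as R
def ray(c,uv,z):
    u=np.atleast_2d(uv).astype(float)
    d=np.c_[(u[:,0]-c['cx'])/c['fx'],(u[:,1]-c['cy'])/c['fy'],np.ones(len(u))]
    d=R.from_rotvec(c['attitude']).apply(d); p=c['position']
    return p+d*((z-p[2])/d[:,2])[:,None]
def proj(c,P):
    q=R.from_rotvec(c['attitude']).inv().apply(np.atleast_2d(P)-c['position'])
    return np.c_[q[:,0]/q[:,2]*c['fx']+c['cx'],q[:,1]/q[:,2]*c['fy']+c['cy']]
def grab(n,save=None):
    c=eyes.get_calibration(n); f=eyes.grab_frame(n)
    if save: cv2.imwrite(f'pics/{save}.png',f[:,:,::-1])
    return c,f
def masks(f):
    h=cv2.cvtColor(f,cv2.COLOR_RGB2HSV); H,S,V=h[...,0],h[...,1],h[...,2]
    return dict(amber=((H>3)&(H<18)&(S>150)&(V>50)).astype(np.uint8),
      blue=((H>100)&(H<125)&(S>150)&(V>50)).astype(np.uint8),
      red=(((H<4)|(H>174))&(S>170)&(V>60)).astype(np.uint8),
      green=((H>50)&(H<75)&(S>180)&(V>60)).astype(np.uint8))
def blobs(m,a=20):
    cs,_=cv2.findContours(m,cv2.RETR_EXTERNAL,cv2.CHAIN_APPROX_NONE)
    return [c for c in cs if cv2.contourArea(c)>a]
def tubes(c,f,z=.0175):
    m=masks(f); out=[]
    k=cv2.morphologyEx(m['amber']|m['blue'],cv2.MORPH_CLOSE,np.ones((3,3)))
    for b in blobs(k,150):
        mm=np.zeros(k.shape,np.uint8); cv2.drawContours(mm,[b],-1,1,-1)
        A=np.argwhere(mm&m['amber'])[:,::-1]; B=np.argwhere(mm&m['blue'])[:,::-1]
        if len(A)<100 or len(B)<20: continue
        P=ray(c,b[:,0],z)[:,:2]; rc=cv2.minAreaRect((P*1000).astype(np.float32))
        d=(ray(c,B.mean(0),z)-ray(c,A.mean(0),z))[0,:2]
        bx=cv2.boxPoints(rc); e=max([bx[1]-bx[0],bx[2]-bx[1]],key=np.linalg.norm)
        e=e*np.sign(e@d); out.append((np.array(rc[0])/1000,np.degrees(np.arctan2(e[1],e[0])),rc[1],A.mean(0)))
    return out
def T(p,yaw,tilt=0,axis=None):
    "tool pointing down, jaw axis at yaw deg; tilt deg about world axis"
    y=np.radians(yaw); x=np.array([np.cos(y),np.sin(y),0]); z=np.array([0,0,-1.])
    M=R.from_matrix(np.c_[x,np.cross(z,x),z])
    return np.array(p),M
def rel(p,M,s=None):
    s=s or sensors.read_state(); R0=R.from_rotvec(s['tcp_rot'])
    return np.round(np.r_[R0.inv().apply(p-s['tcp_pos'])*100,(R0.inv()*M).as_rotvec()*180/np.pi],2)
E
python3 - <<'E'
from h import *
c,f=grab('top')
for t in tubes(c,f): print(t)
m=masks(f)
for k,z in (('red',.126),('green',.12),('blue',.1)):
    for b in blobs(m[k]): rc=cv2.minAreaRect(b[:,0].astype(np.float32)); print(k,rc,ray(c,rc[0],z)[0])
g=cv2.resize(f[160:370,280:640],None,fx=2.2,fy=2.2,interpolation=cv2.INTER_CUBIC); cv2.imwrite('pics/crop.png',g[:,:,::-1])
E
```

```text
(array([0.4284632, 0.3143494]), np.float64(12.16781660076574), (107.25325775146484, 28.115074157714844), array([195.36775362, 301.01811594]))
(array([0.43105972, 0.39191412]), np.float64(-2.1360210461023437), (27.61403465270996, 105.62932586669922), array([155.67723881, 298.90858209]))
(array([0.56593359, 0.23492233]), np.float64(168.1431438458469), (27.875024795532227, 106.80654907226562), array([236.85795455, 225.64393939]))
(array([0.57420361, 0.39641296]), np.float64(-176.8405939942043), (105.9182357788086, 28.953018188476562), array([156.94379845, 219.81395349]))
red ((426.00006103515625, 236.00003051757812), (24.041629791259766, 7.0710673332214355), 45.0) [ 0.55105785 -0.1267639   0.126     ]
blue ((190.654052734375, 275.37567138671875), (9.337227821350098, 14.704294204711914), 72.89727020263672) [0.47213228 0.29820496 0.1       ]
blue ((158.5, 273.0), (8.0, 13.0), 90.0) [0.47515193 0.35841026 0.1       ]
blue ((230.76473999023438, 250.94119262695312), (13.581995010375977, 9.216353416442871), 14.03624439239502) [0.51872428 0.22555655 0.1       ]
blue ((158.0, 245.5), (9.0, 14.0), 90.0) [0.52601807 0.3620829  0.1       ]
blue ((358.77740478515625, 191.4864501953125), (117.1750717163086, 5.888704776763916), 15.306138038635254) [ 0.63373224 -0.00859684  0.1       ]
blue ((379.76483154296875, 189.05413818359375), (154.80609130859375, 3.6207447052001953), 15.64224624633789) [ 0.63891624 -0.04722451  0.1       ]
blue ((250.19631958007812, 126.93238067626953), (10.043011665344238, 30.59255599975586), 78.11134338378906) [0.7539325  0.19779824 0.1       ]
blue ((391.10003662109375, 120.20001220703125), (17.441329956054688, 17.8885440826416), 63.43495178222656) [ 0.7698797  -0.06704239  0.1       ]
```

View pics/crop.png

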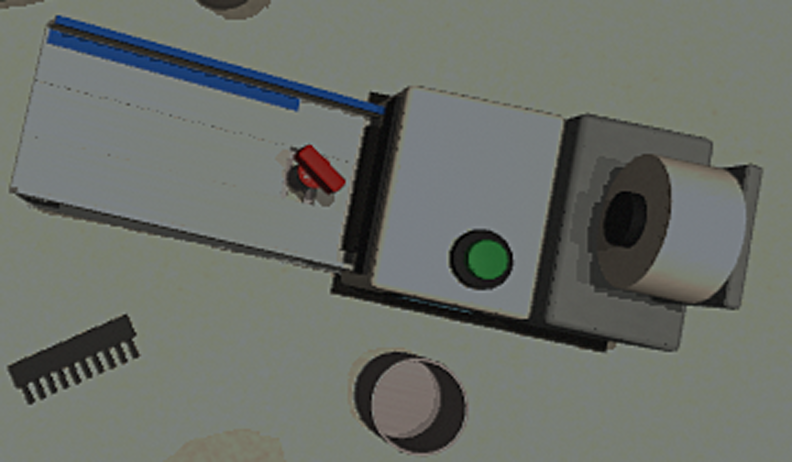

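The crop shows the head's top corners at about (405,86), (566,116), (530,318), (372,290), the chute's upper end from (12,190) to (50,25), and the beaker rim centred near (410,402).

```bash
python3 - <<'E'
from h import *
c=eyes.get_calibration('top')
cr=np.array([[405,86],[566,116],[530,318],[372,290]])/2.2+[280,160]
P=ray(c,cr,.115)[:,:2]; print(P, [np.linalg.norm(P[i]-P[(i+1)%4]) for i in range(4)])
# feeder axes: y uphill. 
ex=(P[0]-P[3])+(P[1]-P[2]); yaw=np.arctan2(ex[1],ex[0]); 
# stripe yaw from floor stripe: use wall-top edge line projected at two heights
print('yaw head',np.degrees(yaw))
for yw in (yaw,):
    x=np.array([np.cos(yw),np.sin(yw)]); y=np.array([-x[1],x[0]])
    mid=(P[0]+P[3])/2; O=mid+.135*y; print('feeder',O)
    def ch(px,py,pz):
        s,co=np.sin(np.radians(18)),np.cos(np.radians(18))
        return np.r_[O+px*x+(-.13+py*co-pz*s)*y, .024+py*s+pz*co]
    for q in [(.068,.31,0),(-.068,.31,0),(.068,.31,.026),(-.068,.31,.026),(.068,.0,.026),(-.068,0,.026)]:
        print(q,((proj(c,ch(*q))-[280,160])*2.2).round(0))
    pin=O-.082*y; print('pin',pin,((proj(c,[*pin,.126])-[280,160])*2.2).round(), 'load',ch(0,.275,0))
b=ray(c,np.array([410,402])/2.2+[280,160],.066); print('beaker',b, 'button',ray(c,np.array([488,260])/2.2+[280,160],.125))
g=cv2.imread('pics/crop.png'); m=masks(cv2.cvtColor(g,cv2.COLOR_BGR2RGB))
print([cv2.minEnclosingCircle(q) for q in blobs(m['green'])])
E
```

```text
[[ 0.6201268  -0.19701819]
 [ 0.59767507 -0.32621428]
 [ 0.43439863 -0.29464827]
 [ 0.45364715 -0.169718  ]] [np.float64(0.13113241730221825), np.float64(0.16629975664021238), np.float64(0.12640442483447323), np.float64(0.16870321659331686)]
yaw head -10.121502551483195
feeder [ 0.56061136 -0.05046906]
(0.068, 0.31, 0) [[44. 36.]]
(-0.068, 0.31, 0) [[ 10. 197.]]
(0.068, 0.31, 0.026) [[51. 31.]]
(-0.068, 0.31, 0.026) [[ 17. 197.]]
(0.068, 0.0, 0.026) [[385. 118.]]
(-0.068, 0, 0.026) [[358. 269.]]
pin [ 0.54620099 -0.13119292] [[327. 173.]] load [0.58372779 0.07902436 0.10897967]
beaker [[ 0.35913613 -0.2137417   0.066     ]] button [[ 0.47975588 -0.25846494  0.125     ]]
[]
```

Call:
drive_tool([
  {"jaw": 0,"z": -5},
  {"jaw": 0,"z": -10},
  {"jaw": 0,"x": -5,"y": -7,"z": -12,"rz": -12},
  {"jaw": 0,"x": -8,"y": -11,"z": -12,"rz": -20},
  {"jaw": 0,"x": -11,"y": -15,"z": -12,"rz": -28},
  {"jaw": 0,"x": -14,"y": -19,"z": -12,"rz": -36},
  {"jaw": 0,"x": -17,"y": -23,"z": -12,"rz": -44},
  {"jaw": 0,"x": -20,"y": -27,"z": -12,"rz": -52},
  {"jaw": 0,"x": -23,"y": -31,"z": -12,"rz": -60},
  {"jaw": 0,"x": -26,"y": -35,"z": -12,"rz": -68},
  {"jaw": 0,"x": -29,"y": -39,"z": -12,"rz": -76},
  {"jaw": 0,"x": -32,"y": -43,"z": -12,"rz": -84},
], force=22)

```text
$.motion[0]: bad value
```

```bash
python3 - <<'E'
from h import *
print(sensors.read_state()['joint_positions'],rel(*T([.56,0,.33],80)))
E
```

```text
[-1.33033695e+00  3.77937680e-01  7.99797922e-02  1.27440120e+00
  5.20519285e-06  1.46053255e+00] [-3.8230e+01 -5.2580e+01 -9.8700e+00 -1.2000e-01  2.0000e-02 -1.4991e+02]
```

Call:
drive_tool([
  {"jaw": 0,"x": 0,"y": 0,"z": -5,"rx": 0,"ry": 0,"rz": 0},
  {"jaw": 0,"x": 0,"y": 0,"z": -10,"rx": 0,"ry": 0,"rz": 0},
  {"jaw": 0,"x": -5,"y": -7,"z": -12,"rx": 0,"ry": 0,"rz": -12},
  {"jaw": 0,"x": -8,"y": -11,"z": -12,"rx": 0,"ry": 0,"rz": -20},
  {"jaw": 0,"x": -11,"y": -15,"z": -12,"rx": 0,"ry": 0,"rz": -28},
  {"jaw": 0,"x": -14,"y": -19,"z": -12,"rx": 0,"ry": 0,"rz": -36},
  {"jaw": 0,"x": -17,"y": -23,"z": -12,"rx": 0,"ry": 0,"rz": -44},
  {"jaw": 0,"x": -20,"y": -27,"z": -12,"rx": 0,"ry": 0,"rz": -52},
  {"jaw": 0,"x": -23,"y": -31,"z": -12,"rx": 0,"ry": 0,"rz": -60},
  {"jaw": 0,"x": -26,"y": -35,"z": -12,"rx": 0,"ry": 0,"rz": -68},
  {"jaw": 0,"x": -29,"y": -39,"z": -12,"rx": 0,"ry": 0,"rz": -76},
  {"jaw": 0,"x": -32,"y": -43,"z": -12,"rx": 0,"ry": 0,"rz": -84},
], force=22)

```text
time_s: 1.35
tcp_pos: [0.4716, -0.1213, 0.3512]
tcp_rot: [3.117, 0.395, -0.0]
ft_force: [-0.6, -1.0, 1.0]
finger_gap: 0.0854
```

```bash
python3 - <<'E'
from h import *
print(sensors.read_state()['joint_positions'],rel(*T([.56,0,.33],80)))
E
```

```text
[-3.81949292e-01  1.93801524e-01  1.39313459e-01  1.51630966e+00
 -1.94258367e-04  9.36970727e-01] [ 1.159e+01 -9.540e+00  2.120e+00  0.000e+00  1.000e-02 -6.557e+01]
```

Call:
drive_tool([
  {"jaw": 0,"x": 3,"y": -2,"z": 1,"rx": 0,"ry": 0,"rz": -8},
  {"jaw": 0,"x": 6,"y": -4,"z": 2,"rx": 0,"ry": 0,"rz": -16},
  {"jaw": 0,"x": 9,"y": -7,"z": 2,"rx": 0,"ry": 0,"rz": -24},
  {"jaw": 0,"x": 11.6,"y": -9.5,"z": 2.1,"rx": 0,"ry": 0,"rz": -32},
  {"jaw": 0,"x": 11.6,"y": -9.5,"z": 2.1,"rx": 0,"ry": 0,"rz": -40},
  {"jaw": 0,"x": 11.6,"y": -9.5,"z": 2.1,"rx": 0,"ry": 0,"rz": -48},
  {"jaw": 0,"x": 11.6,"y": -9.5,"z": 2.1,"rx": 0,"ry": 0,"rz": -56},
  {"jaw": 0,"x": 11.6,"y": -9.5,"z": 2.1,"rx": 0,"ry": 0,"rz": -65.5},
  {"jaw": 0,"x": 11.6,"y": -9.5,"z": 2.1,"rx": 0,"ry": 0,"rz": -65.5},
  {"jaw": 0,"x": 11.6,"y": -9.5,"z": 2.1,"rx": 0,"ry": 0,"rz": -65.5},
  {"jaw": 0,"x": 11.6,"y": -9.5,"z": 2.1,"rx": 0,"ry": 0,"rz": -65.5},
])

```text
time_s: 2.45
tcp_pos: [0.5602, -0.0029, 0.3301]
tcp_rot: [-2.416, -2.008, 0.0]
ft_force: [0.3, -0.1, 0.5]
finger_gap: 0.0851
```

```bash
python3 - <<'E'
from h import *
s=sensors.read_state(); print(s['joint_positions'].round(2),s['tcp_pos'],s['tcp_rot'])
c,f=grab('wrist','w1'); np.save('w1.npy',c,allow_pickle=True); print(c)
E
```

```text
[-0.12  0.35  0.29  1.52 -0.    0.07] [ 0.56024307 -0.00290977  0.3301494 ] [-2.41569786e+00 -2.00826463e+00  3.42045713e-04]
{'fx': 425.55155868608017, 'fy': 425.55155868608017, 'cx': 325.11076776647855, 'cy': 242.72481477453456, 'position': array([0.48553479, 0.01160358, 0.47189226]), 'attitude': array([2.22741574, 1.84936397, 0.28179784])}
```

View pics/w1.png

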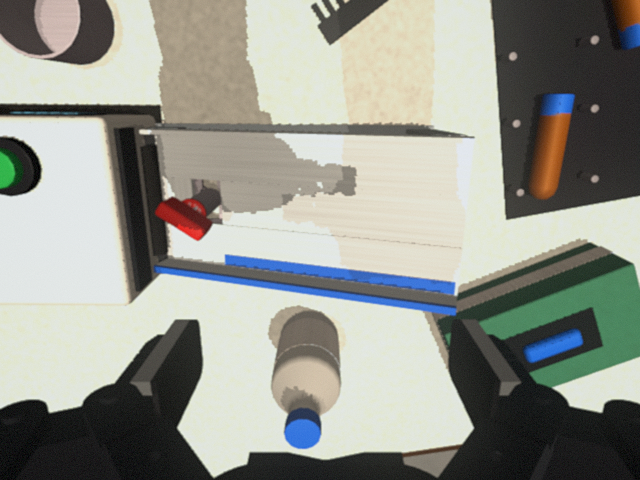

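The wrist view shows the chute floor's upper edge running from (473,138) to (457,293), the blue wall top along the bottom, and the pin knob at (184,218).

```bash
python3 - <<'E'
from h import *
c=np.load('w1.npy',allow_pickle=True).item()
P=ray(c,[[473,138],[457,293]],.1198); print(P,np.linalg.norm(P[0]-P[1]))
# blue line fits
f=cv2.imread('pics/w1.png')[:,:,::-1].copy(); m=masks(f)
for b in blobs(m['blue'],300):
    rc=cv2.minAreaRect(b[:,0].astype(np.float32)); print('blue',rc,cv2.boxPoints(rc).round().tolist())
red=[b for b in blobs(m['red'],100)]
for b in red: print('red',b[:,0].min(0),b[:,0].max(0),cv2.minAreaRect(b[:,0]))
s,co=np.sin(np.radians(18)),np.cos(np.radians(18))
ct=eyes.get_calibration('top')
for yw in (-9.5,-10.5,-11.5,-12.5):
    a=np.radians(yw); x=np.array([np.cos(a),np.sin(a)]); y=np.array([-x[1],x[0]])
    O=P.mean(0)[:2]-y*(.31*co-.13)
    ch=lambda px,py,pz: np.r_[O+px*x+(-.13+py*co-pz*s)*y, .024+py*s+pz*co]
    print(yw,O,'load',ch(0,.275,0)[:2],'pin',O-.082*y)
    L=[ch(.068,.31,.026),ch(.068,0,.026),ch(.068,.31,0),ch(.068,.08,0),ch(-.068,.31,.026),ch(-.068,0,.026),np.r_[O-.135*y+.085*x,.115],np.r_[O-.135*y-.085*x,.115]]
    print('  w',proj(c,L).round().tolist()); print('  t',((proj(ct,L)-[280,160])*2.2).round().tolist())
E
```

```text
[[0.52872161 0.12450015 0.1198    ]
 [0.66205086 0.09920979 0.1198    ]] 0.13570664372304864
blue ((302.0, 432.5), (29.0, 34.0), 90.0) [[285.0, 418.0], [319.0, 418.0], [319.0, 447.0], [285.0, 447.0]]
blue ((552.7661743164062, 345.2372131347656), (19.25522804260254, 60.22157669067383), 70.14479064941406) [[521.0, 346.0], [578.0, 326.0], [584.0, 344.0], [528.0, 365.0]]
blue ((304.7445068359375, 289.3282470703125), (304.7778625488281, 8.471100807189941), 8.320996284484863) [[153.0, 271.0], [155.0, 263.0], [456.0, 307.0], [455.0, 316.0]]
blue ((339.52081298828125, 273.34014892578125), (229.87628173828125, 10.569486618041992), 7.411492824554443) [[225.0, 264.0], [226.0, 253.0], [454.0, 283.0], [453.0, 293.0]]
blue ((557.4517822265625, 103.32487487792969), (20.234161376953125, 34.198585510253906), 85.91438293457031) [[540.0, 94.0], [574.0, 92.0], [575.0, 112.0], [541.0, 115.0]]
blue ((630.673095703125, 36.86539077758789), (21.57277488708496, 20.984426498413086), 78.69007110595703) [[618.0, 28.0], [639.0, 24.0], [643.0, 45.0], [622.0, 50.0]]
red [155 198] [205 239] ((184.58822631835938, 212
[... 774 characters left out ...]
-11.5 [ 0.56252491 -0.04966359] load [0.58874988 0.07923624] pin [ 0.54617674 -0.13001742]
  w [[455.0, 305.0], [150.0, 261.0], [456.0, 293.0], [230.0, 262.0], [474.0, 140.0], [135.0, 128.0], [127.0, 303.0], [101.0, 110.0]]
  t [[53.0, 24.0], [385.0, 119.0], [46.0, 29.0], [291.0, 99.0], [15.0, 189.0], [354.0, 270.0], [407.0, 88.0], [366.0, 292.0]]
-12.5 [ 0.55971103 -0.04906548] load [0.58818161 0.07935702] pin [ 0.54196298 -0.12912175]
  w [[454.0, 305.0], [148.0, 257.0], [455.0, 293.0], [228.0, 259.0], [476.0, 140.0], [135.0, 122.0], [125.0, 298.0], [102.0, 103.0]]
  t [[55.0, 25.0], [385.0, 125.0], [47.0, 29.0], [291.0, 103.0], [14.0, 189.0], [352.0, 276.0], [408.0, 94.0], [363.0, 297.0]]
```

```bash
cat >> h.py <<'E'
A=np.radians(-11); CX=np.array([np.cos(A),np.sin(A),0]); CY0=np.array([-CX[1],CX[0],0]); O=np.array([.564,-.050,0])
s18,c18=np.sin(np.radians(18)),np.cos(np.radians(18))
CY=CY0*c18+np.array([0,0,s18]); CN=np.cross(CX,CY)
CO=O-.13*CY0+[0,0,.024]
def ch(x,y,z): return CO+x*CX+y*CY+z*CN
def toch(P): d=np.atleast_2d(P)-CO; return np.c_[d@CX,d@CY,d@CN]
def place(h,sg,y=.275,x=0):
    ax=sg*CY; return ch(x,y,h),R.from_matrix(np.c_[ax,np.cross(-CN,ax),-CN])
E
python3 - <<'E'
from h import *
print(rel(*T([.566,.235,.10],78)),rel(*T([.566,.235,.005],78)))
E
```

```text
[ 2.350e+01 -3.770e+00  2.302e+01 -1.000e-02  1.000e-02  1.500e+00] [ 2.350e+01 -3.760e+00  3.252e+01 -1.000e-02  1.000e-02  1.500e+00]
```

Call:
drive_tool([
  {"jaw": 0.35,"x": 5,"y": -1,"z": 2,"rx": 0,"ry": 0,"rz": 1.5},
  {"jaw": 0.35,"x": 9.5,"y": -1.6,"z": 4,"rx": 0,"ry": 0,"rz": 1.5},
  {"jaw": 0.35,"x": 14,"y": -2.3,"z": 6,"rx": 0,"ry": 0,"rz": 1.5},
  {"jaw": 0.35,"x": 18,"y": -3,"z": 9,"rx": 0,"ry": 0,"rz": 1.5},
  {"jaw": 0.35,"x": 21,"y": -3.4,"z": 13,"rx": 0,"ry": 0,"rz": 1.5},
  {"jaw": 0.35,"x": 23,"y": -3.8,"z": 17,"rx": 0,"ry": 0,"rz": 1.5},
  {"jaw": 0.35,"x": 23.5,"y": -3.8,"z": 20,"rx": 0,"ry": 0,"rz": 1.5},
  {"jaw": 0.35,"x": 23.5,"y": -3.8,"z": 23,"rx": 0,"ry": 0,"rz": 1.5},
  {"jaw": 0.35,"x": 23.5,"y": -3.8,"z": 23,"rx": 0,"ry": 0,"rz": 1.5},
  {"jaw": 0.35,"x": 23.5,"y": -3.8,"z": 23,"rx": 0,"ry": 0,"rz": 1.5},
])

```text
time_s: 3.5
tcp_pos: [0.565, 0.2349, 0.1004]
tcp_rot: [-2.44, -1.978, 0.002]
ft_force: [0.4, 0.4, 0.2]
finger_gap: 0.0557
```

```bash
python3 - <<'E'
from h import *
print(rel(*T([.566,.235,.005],78)))
c,f=grab('top')
for t in tubes(c,f): print(t)
c,f=grab('wrist','w2')
E
```

```text
[ 0.04  0.11  9.54 -0.06  0.04  0.05]
(array([0.42860275, 0.31354031]), np.float64(12.629674820917037), (107.24524688720703, 28.49091339111328), array([195.67652174, 301.1826087 ]))
(array([0.53576929, 0.24160674]), np.float64(170.17936139556295), (28.192289352416992, 45.367027282714844), array([233.44370861, 240.35099338]))
```

View pics/w2.png

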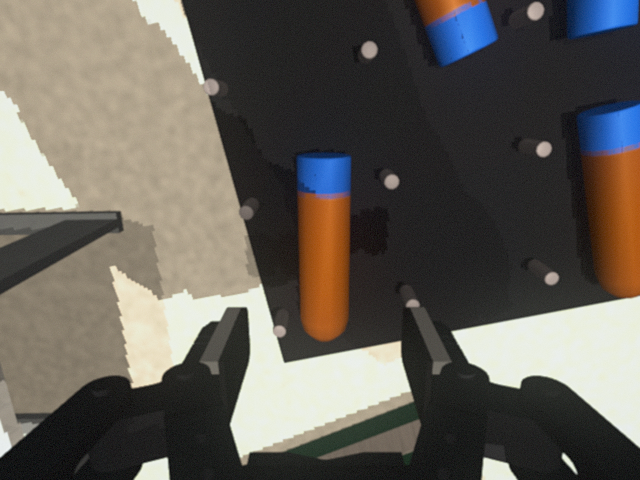

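The tube is centred between the fingers and parallel to the pads, with the cap towards the robot.

Call:
drive_tool([
  {"jaw": 0.35,"x": 0,"y": 0.1,"z": 4,"rx": 0,"ry": 0,"rz": 0},
  {"jaw": 0.35,"x": 0,"y": 0.1,"z": 7,"rx": 0,"ry": 0,"rz": 0},
  {"jaw": 0.35,"x": 0,"y": 0.1,"z": 9.5,"rx": 0,"ry": 0,"rz": 0},
  {"jaw": 0.5,"x": 0,"y": 0.1,"z": 9.5,"rx": 0,"ry": 0,"rz": 0},
  {"jaw": 0.6,"x": 0,"y": 0.1,"z": 9.5,"rx": 0,"ry": 0,"rz": 0},
  {"jaw": 0.65,"x": 0,"y": 0.1,"z": 9.5,"rx": 0,"ry": 0,"rz": 0},
  {"jaw": 0.7,"x": 0,"y": 0.1,"z": 9.5,"rx": 0,"ry": 0,"rz": 0},
  {"jaw": 0.8,"x": 0,"y": 0.1,"z": 9.5,"rx": 0,"ry": 0,"rz": 0},
  {"jaw": 1,"x": 0,"y": 0.1,"z": 9.5,"rx": 0,"ry": 0,"rz": 0},
  {"jaw": 1,"x": 0,"y": 0.1,"z": 9.5,"rx": 0,"ry": 0,"rz": 0},
  {"jaw": 1,"x": 0,"y": 0.1,"z": 9.5,"rx": 0,"ry": 0,"rz": 0},
], force=22)

```text
time_s: 4.7
tcp_pos: [0.5687, 0.2355, 0.0081]
tcp_rot: [2.438, 1.978, 0.007]
ft_force: [-0.3, -0.4, 5.8]
finger_gap: 0.0277
```

```bash
python3 - <<'E'
from h import *
s=sensors.read_state(); print(s['joint_positions'].round(2))
E
```

```text
[ 0.29  0.6  -0.16  0.8  -0.    0.5 ]
```

Call:
drive_tool([
  {"jaw": 1,"x": 0,"y": 0,"z": -2,"rx": 0,"ry": 0,"rz": 0},
  {"jaw": 1,"x": 0,"y": 0,"z": -5,"rx": 0,"ry": 0,"rz": 0},
  {"jaw": 1,"x": 0,"y": 0,"z": -9,"rx": 0,"ry": 0,"rz": 0},
  {"jaw": 1,"x": 0,"y": 0,"z": -13,"rx": 0,"ry": 0,"rz": -8},
  {"jaw": 1,"x": 0,"y": 0,"z": -17,"rx": 0,"ry": 0,"rz": -16},
  {"jaw": 1,"x": 0,"y": 0,"z": -20,"rx": 0,"ry": 0,"rz": -24},
  {"jaw": 1,"x": -2,"y": 0,"z": -22,"rx": 0,"ry": 0,"rz": -32},
  {"jaw": 1,"x": -4,"y": 0,"z": -22,"rx": 0,"ry": 0,"rz": -40},
  {"jaw": 1,"x": -6,"y": 0,"z": -22,"rx": 0,"ry": 0,"rz": -48},
  {"jaw": 1,"x": -8,"y": 0,"z": -22,"rx": 0,"ry": 0,"rz": -56},
  {"jaw": 1,"x": -10,"y": 0,"z": -22,"rx": 0,"ry": 0,"rz": -64},
  {"jaw": 1,"x": -12,"y": 0,"z": -22,"rx": 0,"ry": 0,"rz": -72},
])

```text
time_s: 5.9
tcp_pos: [0.5415, 0.1168, 0.2262]
tcp_rot: [0.801, 3.036, 0.001]
ft_force: [-0.4, -0.1, -0.6]
finger_gap: 0.0279
```

```bash
python3 - <<'E'
from h import *
s=sensors.read_state(); print(s['joint_positions'].round(2),s['finger_gap'],s['tcp_pos'])
print(rel(*T(ch(0,.275,.08),259)),rel(*place(.08,-1)))
E
```

```text
[ 0.1   0.33  0.01  1.24 -0.   -0.96] 0.027905431987859785 [0.54151232 0.11678609 0.2262276 ]
[-6.7800e+00 -3.2700e+00  4.1200e+00 -4.0000e-02  9.0000e-02 -1.0857e+02] [  -6.78   -3.27    4.12  -17.07  -12.16 -107.54]
```

Call:
drive_tool([
  {"jaw": 1,"x": -1,"y": -0.5,"z": 0,"rx": 0,"ry": 0,"rz": -8},
  {"jaw": 1,"x": -2,"y": -1,"z": 0,"rx": 0,"ry": 0,"rz": -16},
  {"jaw": 1,"x": -3,"y": -1.5,"z": 0,"rx": 0,"ry": 0,"rz": -24},
  {"jaw": 1,"x": -4,"y": -2,"z": 0,"rx": 0,"ry": 0,"rz": -32},
  {"jaw": 1,"x": -5,"y": -2.5,"z": 0,"rx": 0,"ry": 0,"rz": -40},
  {"jaw": 1,"x": -6,"y": -3,"z": 0,"rx": 0,"ry": 0,"rz": -48},
  {"jaw": 1,"x": -6.8,"y": -3.3,"z": 0,"rx": 0,"ry": 0,"rz": -56},
  {"jaw": 1,"x": -6.8,"y": -3.3,"z": 0,"rx": 0,"ry": 0,"rz": -64},
  {"jaw": 1,"x": -6.8,"y": -3.3,"z": 0,"rx": 0,"ry": 0,"rz": -72},
  {"jaw": 1,"x": -6.8,"y": -3.3,"z": 0,"rx": 0,"ry": 0,"rz": -80},
  {"jaw": 1,"x": -6.8,"y": -3.3,"z": 0,"rx": 0,"ry": 0,"rz": -88},
  {"jaw": 1,"x": -6.8,"y": -3.3,"z": 0,"rx": 0,"ry": 0,"rz": -96},
])

```text
time_s: 7.1
tcp_pos: [0.5842, 0.055, 0.2262]
tcp_rot: [-1.72, 2.628, -0.001]
ft_force: [0.1, 0.1, -0.0]
finger_gap: 0.028
```

```bash
python3 - <<'E'
from h import *
s=sensors.read_state(); print(s['joint_positions'].round(2),s['finger_gap'])
for h in (.07,.004): print(rel(*place(h,-1)))
c,f=grab('wrist','w3')
E
```

```text
[-0.01  0.4   0.1   1.27 -0.   -2.74] 0.027957100619311885
[ -0.29   0.05   5.06  -2.04 -17.91 -12.46]
[ -2.28   0.5   11.34  -2.04 -17.91 -12.46]
```

View pics/w3.png

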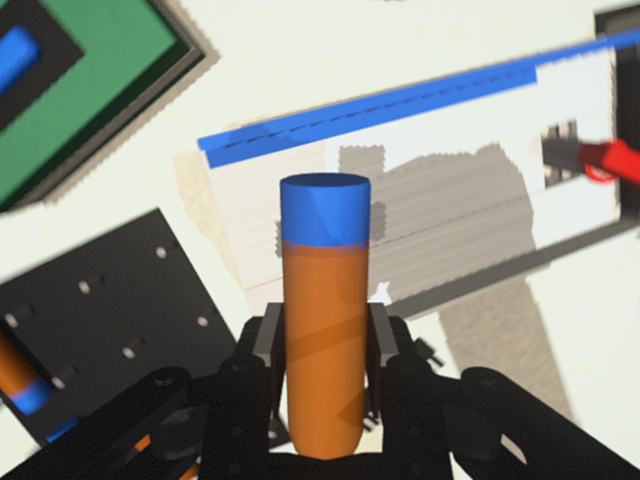

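The tube is held square with its cap towards the blue wall; now I tilt and lower it.

Call:
drive_tool([
  {"jaw": 1,"x": 0,"y": 0,"z": 1,"rx": -1,"ry": -7,"rz": -5},
  {"jaw": 1,"x": -0.2,"y": 0,"z": 3,"rx": -1.5,"ry": -13,"rz": -9},
  {"jaw": 1,"x": -0.3,"y": 0.05,"z": 5,"rx": -2,"ry": -17.9,"rz": -12.5},
  {"jaw": 1,"x": -0.3,"y": 0.05,"z": 5,"rx": -2,"ry": -17.9,"rz": -12.5},
  {"jaw": 1,"x": -1,"y": 0.2,"z": 7.3,"rx": -2,"ry": -17.9,"rz": -12.5},
  {"jaw": 1,"x": -1.6,"y": 0.35,"z": 9.2,"rx": -2,"ry": -17.9,"rz": -12.5},
  {"jaw": 1,"x": -2,"y": 0.45,"z": 10.4,"rx": -2,"ry": -17.9,"rz": -12.5},
  {"jaw": 1,"x": -2,"y": 0.45,"z": 10.4,"rx": -2,"ry": -17.9,"rz": -12.5},
  {"jaw": 1,"x": -2,"y": 0.45,"z": 10.4,"rx": -2,"ry": -17.9,"rz": -12.5},
])

```text
time_s: 8.05
tcp_pos: [0.5887, 0.0755, 0.1226]
tcp_rot: [-1.829, 2.231, 0.288]
ft_force: [0.2, 0.1, 0.4]
finger_gap: 0.0283
```

```bash
python3 - <<'E'
from h import *
s=sensors.read_state(); print(s['joint_positions'].round(2),s['finger_gap'],toch(s['tcp_pos']))
for h in (.006,.004): print(rel(*place(h,-1)))
c,f=grab('scene'); u=proj(c,ch(0,.2,0))[0].astype(int)
g=f[max(u[1]-100,0):u[1]+90,max(u[0]-120,0):u[0]+120]; cv2.imwrite('pics/s3.png',cv2.resize(g,None,fx=3,fy=3,interpolation=2)[:,:,::-1])
E
```

```text
[-0.14  0.43 -0.17  0.95  0.31 -3.08] 0.028279242316415563 [[0.0003313  0.27579407 0.01407549]]
[ 0.08  0.03  0.81 -0.13 -0.07 -0.29]
[ 0.08  0.04  1.01 -0.13 -0.07 -0.29]
```

View pics/s3.png

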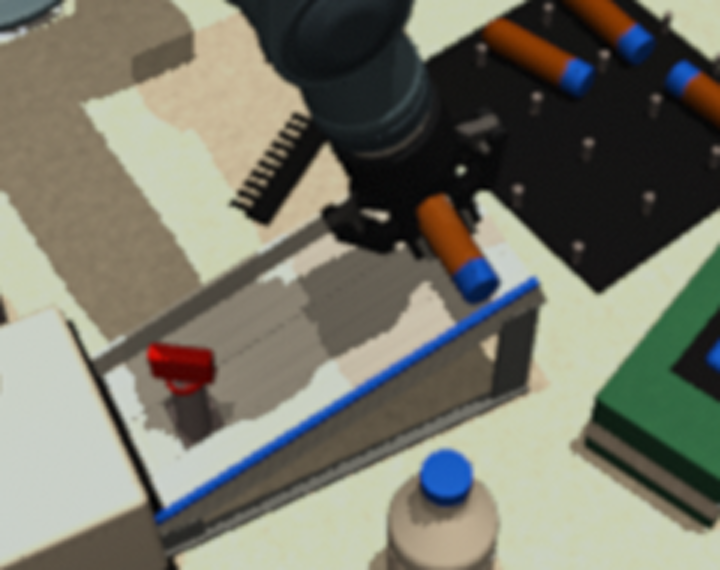

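The tube hangs square across the chute with its cap at the blue wall. I lower it 9 mm and let go.

Call:
drive_tool([
  {"jaw": 1,"x": 0.05,"y": 0.05,"z": 0.5,"rx": 0,"ry": 0,"rz": 0},
  {"jaw": 1,"x": 0.05,"y": 0.05,"z": 0.9,"rx": 0,"ry": 0,"rz": 0},
  {"jaw": 1,"x": 0.05,"y": 0.05,"z": 0.9,"rx": 0,"ry": 0,"rz": 0},
  {"jaw": 0.5,"x": 0.05,"y": 0.05,"z": 0.9,"rx": 0,"ry": 0,"rz": 0},
  {"jaw": 0.45,"x": 0.05,"y": 0.05,"z": 0.9,"rx": 0,"ry": 0,"rz": 0},
  {"jaw": 0.45,"x": 0.05,"y": 0.05,"z": 0.9,"rx": 0,"ry": 0,"rz": 0},
  {"jaw": 0.45,"x": 0.05,"y": 0.05,"z": 0.0,"rx": 0,"ry": 0,"rz": 0},
  {"jaw": 0.45,"x": 0.05,"y": 0.05,"z": -1,"rx": 0,"ry": 0,"rz": 0},
  {"jaw": 0.45,"x": 0.05,"y": 0.05,"z": -3,"rx": 0,"ry": 0,"rz": 0},
  {"jaw": 0.4,"x": 0.05,"y": 0.05,"z": -6,"rx": 0,"ry": 0,"rz": 0},
  {"jaw": 0.35,"x": 0.05,"y": 0.05,"z": -9,"rx": 0,"ry": 0,"rz": 0},
])

```text
time_s: 9.2
tcp_pos: [0.5818, 0.0471, 0.2084]
tcp_rot: [-1.829, 2.231, 0.29]
ft_force: [-0.1, 0.0, 0.5]
finger_gap: 0.0554
```

```bash
cat >> h.py <<'E'
def inchute(cam='top'):
    c,f=grab(cam); m=masks(f)
    k=cv2.morphologyEx(m['amber'],cv2.MORPH_OPEN,np.ones((3,3)))
    for b in blobs(k,60):
        p=np.array(cv2.minAreaRect(b[:,0])[0])
        # intersect ray with chute plane z=.0145
        a,b2=ray(c,p,0.)[0],ray(c,p,.2)[0]; za,zb=toch(a)[0,2],toch(b2)[0,2]
        q=toch(a+(b2-a)*(.0145-za)/(zb-za))[0]
        if abs(q[0])<.07 and -.02<q[1]<.32: print('chute amber',q.round(4),cv2.contourArea(b), len(b))
    for b in tubes(c,f): print(b[0].round(4),round(b[1],1),np.round(b[2],1))
E
python3 - <<'E'
from h import *
inchute(); inchute('scene')
s=sensors.read_state(); print(s['tcp_pos'],s['joint_positions'].round(2))
print(rel(*T([.56,.15,.25],180)),rel(*T([.574,.3965,.10],93)))
E
```

```text
chute amber [-0.0273  0.1519  0.0145] 77.0 54
[0.4288 0.3128] 13.8 [107.3  28.7]
[0.4303 0.392 ] -2.8 [ 29.1 107.5]
[0.5741 0.3964] -176.8 [106.1  29. ]
chute amber [-0.0127  0.1086  0.0145] 342.0 74
[ 0.5396 -0.0142] 87.7 [342.7 130.8]
[0.5699 0.3995] -173.6 [114.   36.4]
[0.4296 0.3169] 10.9 [110.2  36.9]
[0.4339 0.3942] -5.1 [ 33.5 116.2]
[0.58499009 0.04597402 0.21221793] [-0.2   0.37 -0.02  1.17  0.31 -3.14]
[-10.41   4.47  -0.63  11.93  15.4   78.01] [-29.03   8.09  21.15  25.84   3.97 163.81]
```

```bash
python3 - <<'E'
from h import *
inchute('scene')
print(rel(*T([.574,.3965,.20],273)),rel(*T([.574,.3965,.10],273)),rel(*T([.582,.15,.25],266)))
E
```

```text
chute amber [-0.0129  0.0859  0.0145] 290.5 79
[ 0.54   -0.0142] 87.7 [342.7 129.9]
[0.57   0.3995] -173.6 [114.1  36.4]
[0.4296 0.3169] 10.9 [110.2  36.9]
[0.434  0.3953] -5.1 [ 35.6 116.2]
[-32.16   7.89  11.44  -2.58  17.84 -14.19] [-29.07   7.95  20.95  -2.58  17.84 -14.19] [-10.86   2.22  -0.7   -1.48  17.93  -7.25]
```

Tube 1 rests against the pin (y≈86 mm) at mid-width. Next is the far tube at (0.574, 0.396).

Call:
drive_tool([
  {"jaw": 0.35,"x": -5,"y": 1,"z": -0.7,"rx": -1,"ry": 8,"rz": -3},
  {"jaw": 0.35,"x": -9,"y": 2,"z": -0.7,"rx": -1.5,"ry": 15,"rz": -6},
  {"jaw": 0.35,"x": -13,"y": 3,"z": -0.5,"rx": -1.5,"ry": 17.9,"rz": -8},
  {"jaw": 0.35,"x": -17,"y": 4,"z": 1,"rx": -2,"ry": 17.9,"rz": -10},
  {"jaw": 0.35,"x": -21,"y": 5,"z": 3.5,"rx": -2.5,"ry": 17.9,"rz": -12},
  {"jaw": 0.35,"x": -25,"y": 6,"z": 6,"rx": -2.6,"ry": 17.9,"rz": -14},
  {"jaw": 0.35,"x": -29,"y": 7,"z": 9,"rx": -2.6,"ry": 17.8,"rz": -14.2},
  {"jaw": 0.35,"x": -30.5,"y": 7.9,"z": 15,"rx": -2.6,"ry": 17.8,"rz": -14.2},
  {"jaw": 0.35,"x": -29.1,"y": 7.95,"z": 21,"rx": -2.6,"ry": 17.8,"rz": -14.2},
  {"jaw": 0.35,"x": -29.1,"y": 7.95,"z": 21,"rx": -2.6,"ry": 17.8,"rz": -14.2},
  {"jaw": 0.35,"x": -29.1,"y": 7.95,"z": 21,"rx": -2.6,"ry": 17.8,"rz": -14.2},
  {"jaw": 0.35,"x": -29.1,"y": 7.95,"z": 21,"rx": -2.6,"ry": 17.8,"rz": -14.2},
])

```text
time_s: 10.55
tcp_pos: [0.5704, 0.3978, 0.0966]
tcp_rot: [2.277, -2.158, -0.01]
ft_force: [0.0, 0.5, -0.3]
finger_gap: 0.0555
```

```bash
cat >> h.py <<'E'
def wt(xy):
    "tube near xy seen by wrist camera"
    c,f=grab('wrist'); t=[q for q in tubes(c,f) if np.linalg.norm(q[0]-xy)<.05 and max(q[2])<125]
    for q in t: print('wrist',q[0].round(4),round(q[1],1),np.round(q[2],1))
E
python3 - <<'E'
from h import *
s=sensors.read_state(); print(s['joint_positions'].round(2)); print(rel(*T([.574,.3965,.006],273))); wt([.574,.3965]); inchute('scene')
E
```

```text
[ 0.52  0.69  0.25  1.14  0.   -2.68]
[ 0.16 -0.42  9.05  0.44  0.08  0.09]
wrist [0.5704 0.3969] -175.8 [115.3  28.6]
chute amber [-0.0128  0.0837  0.0145] 284.5 77
[ 0.5405 -0.0142] 87.7 [342.7 129. ]
[0.5698 0.3989] -175.9 [114.6  34.3]
[0.4275 0.3154] 11.8 [106.6  32.8]
[0.4331 0.3942] -3.4 [ 32.2 114.2]
```

Call:
drive_tool([
  {"jaw": 0.35,"x": 0.15,"y": -0.3,"z": 4,"rx": 0.4,"ry": 0,"rz": 0},
  {"jaw": 0.35,"x": 0.15,"y": -0.3,"z": 7,"rx": 0.4,"ry": 0,"rz": 0},
  {"jaw": 0.35,"x": 0.15,"y": -0.3,"z": 8.8,"rx": 0.4,"ry": 0,"rz": 0},
  {"jaw": 0.5,"x": 0.15,"y": -0.3,"z": 8.8,"rx": 0.4,"ry": 0,"rz": 0},
  {"jaw": 0.6,"x": 0.15,"y": -0.3,"z": 8.8,"rx": 0.4,"ry": 0,"rz": 0},
  {"jaw": 0.65,"x": 0.15,"y": -0.3,"z": 8.8,"rx": 0.4,"ry": 0,"rz": 0},
  {"jaw": 0.7,"x": 0.15,"y": -0.3,"z": 8.8,"rx": 0.4,"ry": 0,"rz": 0},
  {"jaw": 1,"x": 0.15,"y": -0.3,"z": 8.8,"rx": 0.4,"ry": 0,"rz": 0},
  {"jaw": 1,"x": 0.15,"y": -0.3,"z": 8.8,"rx": 0.4,"ry": 0,"rz": 0},
  {"jaw": 1,"x": 0.15,"y": -0.3,"z": 8.8,"rx": 0.4,"ry": 0,"rz": 0},
  {"jaw": 1,"x": 0.15,"y": -0.3,"z": 5,"rx": 0.4,"ry": 0,"rz": 0},
  {"jaw": 1,"x": 0.15,"y": -0.3,"z": 1,"rx": 0.4,"ry": 0,"rz": 0},
], force=22)

```text
time_s: 11.85
tcp_pos: [0.5727, 0.3961, 0.0867]
tcp_rot: [2.28, -2.16, -0.003]
ft_force: [1.3, 0.7, -1.3]
finger_gap: 0.0285
```

```bash
python3 - <<'E'
from h import *
s=sensors.read_state(); print(s['joint_positions'].round(2),s['finger_gap'])
for w in ([.57,.39,.23],[.58,.2,.25],[.583,.05,.23]): print(rel(*T(w,79)))
E
```

```text
[ 0.51  0.69  0.23  1.11  0.   -2.68] 0.028477330819152068
[ 5.8000e-01  3.4000e-01 -1.4330e+01 -4.0000e-02  1.9000e-01 -1.6592e+02]
[ 1.9600e+01  3.6000e-01 -1.6350e+01 -4.0000e-02  1.9000e-01 -1.6592e+02]
[ 3.4600e+01  8.7000e-01 -1.4360e+01 -4.0000e-02  1.9000e-01 -1.6592e+02]
```

Call:
drive_tool([
  {"jaw": 1,"x": 0,"y": 0,"z": -4,"rx": 0,"ry": 0,"rz": 8},
  {"jaw": 1,"x": 0,"y": 0,"z": -8,"rx": 0,"ry": 0,"rz": 16},
  {"jaw": 1,"x": 1,"y": 0,"z": -12,"rx": 0,"ry": 0,"rz": 24},
  {"jaw": 1,"x": 3,"y": 0,"z": -15,"rx": 0,"ry": 0,"rz": 32},
  {"jaw": 1,"x": 5,"y": 0,"z": -16,"rx": 0,"ry": 0,"rz": 40},
  {"jaw": 1,"x": 7,"y": 0,"z": -16,"rx": 0,"ry": 0,"rz": 48},
  {"jaw": 1,"x": 9,"y": 0,"z": -16,"rx": 0,"ry": 0,"rz": 56},
  {"jaw": 1,"x": 11,"y": 0,"z": -16,"rx": 0,"ry": 0,"rz": 64},
  {"jaw": 1,"x": 13,"y": 0,"z": -16,"rx": 0,"ry": 0,"rz": 72},
  {"jaw": 1,"x": 15,"y": 0.2,"z": -16,"rx": 0,"ry": 0,"rz": 80},
  {"jaw": 1,"x": 17,"y": 0.3,"z": -16,"rx": 0,"ry": 0,"rz": 88},
  {"jaw": 1,"x": 19,"y": 0.4,"z": -16,"rx": 0,"ry": 0,"rz": 96},
])

```text
time_s: 13.05
tcp_pos: [0.5802, 0.2058, 0.2473]
tcp_rot: [0.089, 3.138, 0.004]
ft_force: [-0.6, -1.0, -1.7]
finger_gap: 0.0277
```

```bash
python3 - <<'E'
from h import *
s=sensors.read_state(); print(s['joint_positions'].round(2),s['finger_gap'])
print(rel(*T([.583,.06,.23],79))); inchute()
E
```

```text
[ 0.24  0.46  0.25  1.36  0.   -1.28] 0.027695487089964468
[-1.100e+00 -1.454e+01  1.690e+00  2.000e-01 -6.000e-02  9.776e+01]
chute amber [-0.0085  0.0827  0.0145] 576.5 107
[0.4288 0.3127] 13.9 [107.3  28.7]
[0.4509 0.3887] 1.3 [64.5 28.9]
[ 0.6295 -0.0346] 49.9 [277.5 110.3]
```

Call:
drive_tool([
  {"jaw": 1,"x": 0,"y": -1.5,"z": 0.2,"rx": 0,"ry": 0,"rz": 8},
  {"jaw": 1,"x": 0,"y": -3,"z": 0.3,"rx": 0,"ry": 0,"rz": 16},
  {"jaw": 1,"x": -0.2,"y": -4.5,"z": 0.5,"rx": 0,"ry": 0,"rz": 24},
  {"jaw": 1,"x": -0.4,"y": -6,"z": 0.7,"rx": 0,"ry": 0,"rz": 32},
  {"jaw": 1,"x": -0.5,"y": -7.5,"z": 0.9,"rx": 0,"ry": 0,"rz": 40},
  {"jaw": 1,"x": -0.7,"y": -9,"z": 1,"rx": 0,"ry": 0,"rz": 48},
  {"jaw": 1,"x": -0.8,"y": -10.5,"z": 1.2,"rx": 0,"ry": 0,"rz": 56},
  {"jaw": 1,"x": -0.9,"y": -12,"z": 1.4,"rx": 0,"ry": 0,"rz": 64},
  {"jaw": 1,"x": -1,"y": -13,"z": 1.5,"rx": 0,"ry": 0,"rz": 72},
  {"jaw": 1,"x": -1.1,"y": -14.5,"z": 1.7,"rx": 0,"ry": 0,"rz": 80},
  {"jaw": 1,"x": -1.1,"y": -14.5,"z": 1.7,"rx": 0,"ry": 0,"rz": 88},
  {"jaw": 1,"x": -1.1,"y": -14.5,"z": 1.7,"rx": 0.2,"ry": 0,"rz": 96},
])

```text
time_s: 14.3
tcp_pos: [0.5839, 0.0608, 0.2298]
tcp_rot: [-2.393, -2.035, 0.0]
ft_force: [0.6, 0.1, -0.1]
finger_gap: 0.0278
```

```bash
python3 - <<'E'
from h import *
s=sensors.read_state(); print(s['joint_positions'].round(2),s['finger_gap'])
for h in (.07,.015,.007,.005): print(rel(*place(h,1)))
E
```

```text
[-0.    0.4   0.12  1.28  0.    0.16] 0.02784776777429119
[-0.27  0.16  5.42 -0.32 17.98  1.74]
[ 1.43  0.21 10.65 -0.32 17.98  1.74]
[ 1.68  0.22 11.42 -0.32 17.98  1.74]
[ 1.74  0.22 11.61 -0.32 17.98  1.74]
```

Call:
drive_tool([
  {"jaw": 1,"x": -0.1,"y": 0.1,"z": 2,"rx": -0.1,"ry": 8,"rz": 1},
  {"jaw": 1,"x": -0.2,"y": 0.15,"z": 4,"rx": -0.2,"ry": 15,"rz": 1.5},
  {"jaw": 1,"x": -0.3,"y": 0.15,"z": 5.4,"rx": -0.3,"ry": 18,"rz": 1.7},
  {"jaw": 1,"x": 0.7,"y": 0.2,"z": 8.5,"rx": -0.3,"ry": 18,"rz": 1.7},
  {"jaw": 1,"x": 1.4,"y": 0.2,"z": 10.6,"rx": -0.3,"ry": 18,"rz": 1.7},
  {"jaw": 1,"x": 1.7,"y": 0.2,"z": 11.4,"rx": -0.3,"ry": 18,"rz": 1.7},
  {"jaw": 1,"x": 1.7,"y": 0.2,"z": 11.4,"rx": -0.3,"ry": 18,"rz": 1.7},
  {"jaw": 1,"x": 1.7,"y": 0.2,"z": 11.4,"rx": -0.3,"ry": 18,"rz": 1.7},
  {"jaw": 0.5,"x": 1.7,"y": 0.2,"z": 11.4,"rx": -0.3,"ry": 18,"rz": 1.7},
  {"jaw": 0.45,"x": 1.7,"y": 0.2,"z": 11.4,"rx": -0.3,"ry": 18,"rz": 1.7},
  {"jaw": 0.45,"x": 1.7,"y": 0.2,"z": 11.4,"rx": -0.3,"ry": 18,"rz": 1.7},
])

```text
time_s: 15.4
tcp_pos: [0.5884, 0.0776, 0.1153]
tcp_rot: [-2.247, -1.864, -0.355]
ft_force: [-0.1, -0.8, 0.4]
finger_gap: 0.0469
```

Call:
drive_tool([
  {"jaw": 0.45,"x": 0,"y": 0,"z": -1,"rx": 0,"ry": 0,"rz": 0},
  {"jaw": 0.45,"x": 0,"y": 0,"z": -2.5,"rx": 0,"ry": 0,"rz": 0},
  {"jaw": 0.4,"x": 0,"y": 0,"z": -5,"rx": 0,"ry": 0,"rz": 0},
  {"jaw": 0.35,"x": 0,"y": 0,"z": -9,"rx": 0,"ry": 0,"rz": 0},
  {"jaw": 0.35,"x": 0,"y": 0,"z": -11,"rx": 0,"ry": 0,"rz": 0},
])

```text
time_s: 15.9
tcp_pos: [0.5831, 0.0433, 0.2235]
tcp_rot: [-2.249, -1.866, -0.359]
ft_force: [0.9, 0.0, -0.1]
finger_gap: 0.0555
```

```bash
python3 - <<'E'
from h import *
inchute(); inchute('scene')
s=sensors.read_state(); print(s['joint_positions'].round(2))
for w in ([.52,.15,.25],[.429,.3135,.2],[.429,.3135,.1]): print(rel(*T(w,103)))
E
```

```text
[0.4287 0.3133] 13.0 [107.3  28.5]
[0.4303 0.3921] -3.0 [ 29.  107.5]
chute amber [-0.0111  0.0966  0.0145] 717.0 106
[ 0.5398 -0.0142] 87.7 [342.7 130.3]
[0.4307 0.3148] 14.2 [107.9  37.1]
[0.434  0.3953] -5.1 [ 35.6 116.2]
[-0.2   0.37  0.01  1.21  0.31 -0.02]
[  9.69  -8.29   0.36   4.07 -17.67 -23.46]
[ 21.84 -20.31   9.48   4.07 -17.67 -23.46]
[ 18.75 -20.37  18.99   4.07 -17.67 -23.46]
```

Both tubes are lined up behind the pin (blob centre y≈97 mm). Next is the tube at (0.429, 0.313).

Call:
drive_tool([
  {"jaw": 0.35,"x": 3.5,"y": -3,"z": 0.2,"rx": 1,"ry": -6,"rz": -6},
  {"jaw": 0.35,"x": 6.5,"y": -5.5,"z": 0.3,"rx": 2,"ry": -12,"rz": -12},
  {"jaw": 0.35,"x": 9.7,"y": -8.3,"z": 0.4,"rx": 4,"ry": -17,"rz": -18},
  {"jaw": 0.35,"x": 13,"y": -11,"z": 2,"rx": 4,"ry": -17.7,"rz": -23.5},
  {"jaw": 0.35,"x": 16,"y": -14,"z": 5,"rx": 4,"ry": -17.7,"rz": -23.5},
  {"jaw": 0.35,"x": 19,"y": -17,"z": 8,"rx": 4,"ry": -17.7,"rz": -23.5},
  {"jaw": 0.35,"x": 20.5,"y": -20,"z": 12,"rx": 4,"ry": -17.7,"rz": -23.5},
  {"jaw": 0.35,"x": 19,"y": -20.3,"z": 17,"rx": 4,"ry": -17.7,"rz": -23.5},
  {"jaw": 0.35,"x": 18.75,"y": -20.35,"z": 19,"rx": 4,"ry": -17.7,"rz": -23.5},
  {"jaw": 0.35,"x": 18.75,"y": -20.35,"z": 19,"rx": 4,"ry": -17.7,"rz": -23.5},
  {"jaw": 0.35,"x": 18.75,"y": -20.35,"z": 19,"rx": 4,"ry": -17.7,"rz": -23.5},
])

```text
time_s: 17.1
tcp_pos: [0.425, 0.3145, 0.097]
tcp_rot: [-1.95, -2.456, 0.007]
ft_force: [0.7, 0.4, 1.5]
finger_gap: 0.0554
```

```bash
python3 - <<'E'
from h import *
s=sensors.read_state(); print(s['joint_positions'].round(2)); wt([.429,.3135]); inchute('scene'); print(rel(*T([.429,.3135,.008],103)))
E
```

```text
[ 0.51  0.37 -0.29  0.92  0.    0.29]
wrist [0.4329 0.3133] 13.8 [116.4  28.8]
chute amber [-0.0098  0.0981  0.0145] 697.5 105
[ 0.5398 -0.0142] 87.7 [342.7 130.3]
[0.4283 0.3161] 12.0 [108.5  34.2]
[0.4331 0.3943] -3.5 [ 32.2 114.2]
[-0.23  0.17  9.08 -0.16 -0.17  0.06]
```

Call:
drive_tool([
  {"jaw": 0.35,"x": -0.2,"y": 0.2,"z": 4,"rx": -0.2,"ry": -0.2,"rz": -0.5},
  {"jaw": 0.35,"x": -0.2,"y": 0.2,"z": 7,"rx": -0.2,"ry": -0.2,"rz": -0.5},
  {"jaw": 0.35,"x": -0.2,"y": 0.2,"z": 9,"rx": -0.2,"ry": -0.2,"rz": -0.5},
  {"jaw": 0.5,"x": -0.2,"y": 0.2,"z": 9,"rx": -0.2,"ry": -0.2,"rz": -0.5},
  {"jaw": 0.6,"x": -0.2,"y": 0.2,"z": 9,"rx": -0.2,"ry": -0.2,"rz": -0.5},
  {"jaw": 0.65,"x": -0.2,"y": 0.2,"z": 9,"rx": -0.2,"ry": -0.2,"rz": -0.5},
  {"jaw": 0.7,"x": -0.2,"y": 0.2,"z": 9,"rx": -0.2,"ry": -0.2,"rz": -0.5},
  {"jaw": 1,"x": -0.2,"y": 0.2,"z": 9,"rx": -0.2,"ry": -0.2,"rz": -0.5},
  {"jaw": 1,"x": -0.2,"y": 0.2,"z": 9,"rx": -0.2,"ry": -0.2,"rz": -0.5},
  {"jaw": 1,"x": -0.2,"y": 0.2,"z": 9,"rx": -0.2,"ry": -0.2,"rz": -0.5},
  {"jaw": 1,"x": -0.2,"y": 0.2,"z": 5,"rx": -0.2,"ry": -0.2,"rz": -0.5},
  {"jaw": 1,"x": -0.2,"y": 0.2,"z": 1,"rx": -0.2,"ry": -0.2,"rz": -0.5},
], force=22)

```text
time_s: 18.4
tcp_pos: [0.427, 0.3127, 0.0879]
tcp_rot: [-1.942, -2.468, 0.007]
ft_force: [1.3, 0.7, 0.1]
finger_gap: 0.028
```

```bash
python3 - <<'E'
from h import *
s=sensors.read_state(); print(s['joint_positions'].round(2),s['finger_gap'])
for w in ([.43,.31,.22],[.52,.18,.24],[.583,.06,.23]): print(rel(*T(w,79)))
E
```

```text
[ 0.51  0.38 -0.3   0.89 -0.    0.28] 0.02802860259611937
[ -0.36   0.17 -13.21  -0.22   0.16  24.6 ]
[-15.11   5.86 -15.21  -0.22   0.16  24.6 ]
[-28.26   9.16 -14.2   -0.22   0.16  24.6 ]
```

Call:
drive_tool([
  {"jaw": 1,"x": 0,"y": 0,"z": -4,"rx": 0,"ry": 0,"rz": 0},
  {"jaw": 1,"x": 0,"y": 0,"z": -8,"rx": 0,"ry": 0,"rz": 4},
  {"jaw": 1,"x": -2,"y": 0.5,"z": -11,"rx": 0,"ry": 0,"rz": 8},
  {"jaw": 1,"x": -6,"y": 2,"z": -13,"rx": 0,"ry": 0,"rz": 12},
  {"jaw": 1,"x": -10,"y": 4,"z": -15,"rx": 0,"ry": 0,"rz": 16},
  {"jaw": 1,"x": -14,"y": 5.5,"z": -15.2,"rx": 0,"ry": 0,"rz": 20},
  {"jaw": 1,"x": -18,"y": 6.6,"z": -15,"rx": 0,"ry": 0,"rz": 24},
  {"jaw": 1,"x": -22,"y": 7.6,"z": -14.6,"rx": 0,"ry": 0,"rz": 24.6},
  {"jaw": 1,"x": -25.5,"y": 8.5,"z": -14.2,"rx": 0,"ry": 0,"rz": 24.6},
  {"jaw": 1,"x": -28.2,"y": 9.2,"z": -14.2,"rx": 0,"ry": 0,"rz": 24.6},
  {"jaw": 1,"x": -28.2,"y": 9.2,"z": -14.2,"rx": 0,"ry": 0,"rz": 24.6},
  {"jaw": 1,"x": -28.2,"y": 9.2,"z": -14.2,"rx": 0,"ry": 0,"rz": 24.6},
])

```text
time_s: 19.6
tcp_pos: [0.584, 0.0608, 0.2298]
tcp_rot: [2.425, 1.997, -0.003]
ft_force: [0.6, 0.0, -0.8]
finger_gap: 0.028
```

```bash
python3 - <<'E'
from h import *
s=sensors.read_state(); print(s['joint_positions'].round(2),s['finger_gap'])
for h in (.07,.015,.007,.005): print(rel(*place(h,1)))
c,f=grab('wrist','w4')
E
```

```text
[-0.    0.4   0.12  1.29 -0.    0.19] 0.02803400909789135
[-0.26  0.15  5.42 -0.05 18.08 -0.08]
[ 1.45  0.16 10.65 -0.05 18.08 -0.08]
[ 1.7   0.16 11.41 -0.05 18.08 -0.08]
[ 1.76  0.16 11.6  -0.05 18.08 -0.08]
```

View pics/w4.png

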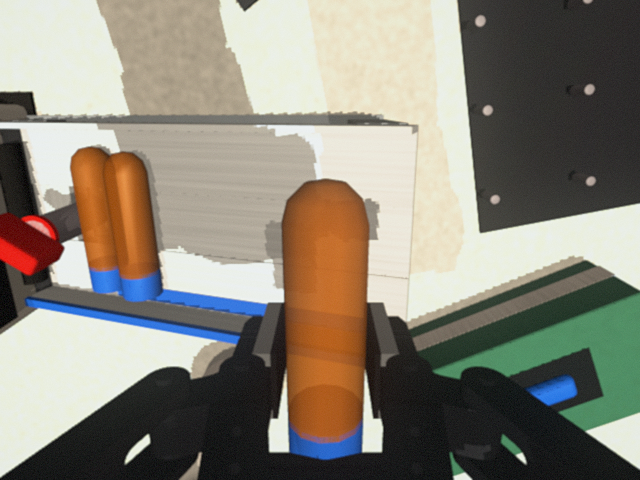

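Two tubes lie side by side behind the pin with caps at the blue wall. The third is held square with its cap towards the blue side.

Call:
drive_tool([
  {"jaw": 1,"x": -0.1,"y": 0.1,"z": 2,"rx": 0,"ry": 8,"rz": 0},
  {"jaw": 1,"x": -0.2,"y": 0.1,"z": 4,"rx": 0,"ry": 15,"rz": 0},
  {"jaw": 1,"x": -0.3,"y": 0.1,"z": 5.4,"rx": 0,"ry": 18,"rz": 0},
  {"jaw": 1,"x": 0.7,"y": 0.1,"z": 8.5,"rx": 0,"ry": 18,"rz": 0},
  {"jaw": 1,"x": 1.4,"y": 0.1,"z": 10.6,"rx": 0,"ry": 18,"rz": 0},
  {"jaw": 1,"x": 1.7,"y": 0.1,"z": 11.4,"rx": 0,"ry": 18,"rz": 0},
  {"jaw": 1,"x": 1.7,"y": 0.1,"z": 11.4,"rx": 0,"ry": 18,"rz": 0},
  {"jaw": 1,"x": 1.7,"y": 0.1,"z": 11.4,"rx": 0,"ry": 18,"rz": 0},
  {"jaw": 0.5,"x": 1.7,"y": 0.1,"z": 11.4,"rx": 0,"ry": 18,"rz": 0},
  {"jaw": 0.45,"x": 1.7,"y": 0.1,"z": 11.4,"rx": 0,"ry": 18,"rz": 0},
  {"jaw": 0.45,"x": 1.7,"y": 0.1,"z": 11.4,"rx": 0,"ry": 18,"rz": 0},
])

```text
time_s: 20.75
tcp_pos: [0.5883, 0.0774, 0.1157]
tcp_rot: [-2.254, -1.859, -0.354]
ft_force: [-0.2, 0.4, 0.3]
finger_gap: 0.0473
```

Call:
drive_tool([
  {"jaw": 0.45,"x": 0,"y": 0,"z": -1,"rx": 0,"ry": 0,"rz": 0},
  {"jaw": 0.45,"x": 0,"y": 0,"z": -2.5,"rx": 0,"ry": 0,"rz": 0},
  {"jaw": 0.4,"x": 0,"y": 0,"z": -5,"rx": 0,"ry": 0,"rz": 0},
  {"jaw": 0.35,"x": 0,"y": 0,"z": -9,"rx": 0,"ry": 0,"rz": 0},
  {"jaw": 0.35,"x": 0,"y": 0,"z": -11,"rx": 0,"ry": 0,"rz": 0},
])

```text
time_s: 21.25
tcp_pos: [0.5828, 0.0431, 0.2238]
tcp_rot: [-2.256, -1.86, -0.358]
ft_force: [0.1, -0.2, 0.9]
finger_gap: 0.0552
```

```bash
python3 - <<'E'
from h import *
inchute(); inchute('scene')
s=sensors.read_state(); print(s['joint_positions'].round(2))
for w in ([.52,.17,.25],[.43,.392,.2],[.43,.392,.1]): print(rel(*T(w,87.5)))
E
```

```text
chute amber [-0.0266  0.1446  0.0145] 222.5 71
[0.4303 0.392 ] -2.8 [ 29.1 107.5]
chute amber [-0.0127  0.1111  0.0145] 1135.5 137
[ 0.5372 -0.0141] 87.7 [342.7 135.6]
[0.434  0.3953] -5.1 [ 35.6 116.2]
[-0.2   0.36  0.01  1.21  0.31 -0.01]
[ 11.51  -8.71   0.96   1.68 -17.83  -8.46]
[ 29.09 -21.84  11.8    1.68 -17.83  -8.46]
[ 26.02 -21.9   21.32   1.68 -17.83  -8.46]
```

Three in the chute. Now the last one, at (0.430, 0.392).

Call:
drive_tool([
  {"jaw": 0.35,"x": 3.8,"y": -3,"z": 0.3,"rx": 0.5,"ry": -6,"rz": -3},
  {"jaw": 0.35,"x": 7.5,"y": -6,"z": 0.6,"rx": 1,"ry": -12,"rz": -6},
  {"jaw": 0.35,"x": 11.5,"y": -8.7,"z": 1,"rx": 1.7,"ry": -17,"rz": -8},
  {"jaw": 0.35,"x": 15,"y": -11.5,"z": 3,"rx": 1.7,"ry": -17.8,"rz": -8.5},
  {"jaw": 0.35,"x": 19,"y": -14,"z": 5,"rx": 1.7,"ry": -17.8,"rz": -8.5},
  {"jaw": 0.35,"x": 22.5,"y": -17,"z": 7.5,"rx": 1.7,"ry": -17.8,"rz": -8.5},
  {"jaw": 0.35,"x": 26,"y": -19.5,"z": 10,"rx": 1.7,"ry": -17.8,"rz": -8.5},
  {"jaw": 0.35,"x": 28,"y": -21.8,"z": 14,"rx": 1.7,"ry": -17.8,"rz": -8.5},
  {"jaw": 0.35,"x": 26.5,"y": -21.9,"z": 18.5,"rx": 1.7,"ry": -17.8,"rz": -8.5},
  {"jaw": 0.35,"x": 26,"y": -21.9,"z": 21.3,"rx": 1.7,"ry": -17.8,"rz": -8.5},
  {"jaw": 0.35,"x": 26,"y": -21.9,"z": 21.3,"rx": 1.7,"ry": -17.8,"rz": -8.5},
  {"jaw": 0.35,"x": 26,"y": -21.9,"z": 21.3,"rx": 1.7,"ry": -17.8,"rz": -8.5},
])

```text
time_s: 22.55
tcp_pos: [0.4256, 0.3926, 0.0971]
tcp_rot: [-2.262, -2.17, 0.01]
ft_force: [-0.0, -0.6, 0.4]
finger_gap: 0.0555
```

```bash
python3 - <<'E'
from h import *
s=sensors.read_state(); print(s['joint_positions'].round(2)); wt([.43,.392]); inchute('scene'); print(rel(*T([.43,.392,.008],87.5)))
E
```

```text
[ 0.63  0.46 -0.15  0.97  0.01  0.67]
wrist [0.435  0.3909] -1.8 [ 29.  115.9]
chute amber [-0.0121  0.1105  0.0145] 1110.0 140
[ 0.5372 -0.0141] 87.7 [342.7 135.6]
[0.4331 0.3941] -3.3 [ 32.3 114.3]
[-0.18  0.29  9.13 -0.29 -0.2   0.09]
```

Call:
drive_tool([
  {"jaw": 0.35,"x": -0.2,"y": 0.3,"z": 4,"rx": -0.3,"ry": -0.2,"rz": 0},
  {"jaw": 0.35,"x": -0.2,"y": 0.3,"z": 7,"rx": -0.3,"ry": -0.2,"rz": 0},
  {"jaw": 0.35,"x": -0.2,"y": 0.3,"z": 9,"rx": -0.3,"ry": -0.2,"rz": 0},
  {"jaw": 0.5,"x": -0.2,"y": 0.3,"z": 9,"rx": -0.3,"ry": -0.2,"rz": 0},
  {"jaw": 0.6,"x": -0.2,"y": 0.3,"z": 9,"rx": -0.3,"ry": -0.2,"rz": 0},
  {"jaw": 0.65,"x": -0.2,"y": 0.3,"z": 9,"rx": -0.3,"ry": -0.2,"rz": 0},
  {"jaw": 0.7,"x": -0.2,"y": 0.3,"z": 9,"rx": -0.3,"ry": -0.2,"rz": 0},
  {"jaw": 1,"x": -0.2,"y": 0.3,"z": 9,"rx": -0.3,"ry": -0.2,"rz": 0},
  {"jaw": 1,"x": -0.2,"y": 0.3,"z": 9,"rx": -0.3,"ry": -0.2,"rz": 0},
  {"jaw": 1,"x": -0.2,"y": 0.3,"z": 9,"rx": -0.3,"ry": -0.2,"rz": 0},
  {"jaw": 1,"x": -0.2,"y": 0.3,"z": 5,"rx": -0.3,"ry": -0.2,"rz": 0},
  {"jaw": 1,"x": -0.2,"y": 0.3,"z": 1,"rx": -0.3,"ry": -0.2,"rz": 0},
], force=22)

```text
time_s: 23.85
tcp_pos: [0.4281, 0.3903, 0.0879]
tcp_rot: [-2.266, -2.175, 0.009]
ft_force: [0.9, 1.3, -0.7]
finger_gap: 0.028
```

```bash
python3 - <<'E'
from h import *
s=sensors.read_state(); print(s['joint_positions'].round(2),s['finger_gap'])
for w in ([.43,.39,.22],[.52,.2,.24],[.583,.06,.23]): print(rel(*T(w,79)))
E
```

```text
[ 0.63  0.47 -0.16  0.95 -0.    0.67] 0.02797294674991011
[ -0.07   0.14 -13.21  -0.23   0.22   8.63]
[-18.68   9.91 -15.18  -0.23   0.22   8.63]
[-32.41  16.79 -14.16  -0.23   0.22   8.63]
```

Call:
drive_tool([
  {"jaw": 1,"x": 0,"y": 0,"z": -4,"rx": 0,"ry": 0,"rz": 0},
  {"jaw": 1,"x": -1,"y": 0.5,"z": -8,"rx": 0,"ry": 0,"rz": 1},
  {"jaw": 1,"x": -4,"y": 2,"z": -11,"rx": 0,"ry": 0,"rz": 2},
  {"jaw": 1,"x": -8,"y": 4.2,"z": -13,"rx": 0,"ry": 0,"rz": 3},
  {"jaw": 1,"x": -12,"y": 6.4,"z": -14.5,"rx": 0,"ry": 0,"rz": 4},
  {"jaw": 1,"x": -16,"y": 8.5,"z": -15.2,"rx": 0,"ry": 0,"rz": 5},
  {"jaw": 1,"x": -20,"y": 10.6,"z": -15,"rx": 0,"ry": 0,"rz": 6},
  {"jaw": 1,"x": -24,"y": 12.6,"z": -14.6,"rx": 0,"ry": 0,"rz": 7},
  {"jaw": 1,"x": -28,"y": 14.6,"z": -14.2,"rx": 0,"ry": 0,"rz": 8},
  {"jaw": 1,"x": -31,"y": 16,"z": -14.2,"rx": 0,"ry": 0,"rz": 8.6},
  {"jaw": 1,"x": -32.4,"y": 16.8,"z": -14.2,"rx": 0,"ry": 0,"rz": 8.6},
  {"jaw": 1,"x": -32.4,"y": 16.8,"z": -14.2,"rx": 0,"ry": 0,"rz": 8.6},
])

```text
time_s: 25.05
tcp_pos: [0.5847, 0.0589, 0.23]
tcp_rot: [2.426, 1.995, -0.003]
ft_force: [0.1, -0.2, -1.8]
finger_gap: 0.0281
```

```bash
python3 - <<'E'
from h import *
s=sensors.read_state(); print(s['joint_positions'].round(2),s['finger_gap'])
for h in (.07,.015,.007,.005): print(rel(*place(h,1)))
E
```

```text
[-0.01  0.41  0.12  1.29 -0.    0.19] 0.028125868527615738
[-0.08  0.05  5.45 -0.03 18.12 -0.14]
[ 1.63  0.05 10.67 -0.03 18.12 -0.14]
[ 1.88  0.05 11.43 -0.03 18.12 -0.14]
[ 1.94  0.05 11.62 -0.03 18.12 -0.14]
```

Call:
drive_tool([
  {"jaw": 1,"x": 0,"y": 0,"z": 2,"rx": 0,"ry": 8,"rz": 0},
  {"jaw": 1,"x": -0.1,"y": 0,"z": 4,"rx": 0,"ry": 15,"rz": 0},
  {"jaw": 1,"x": -0.1,"y": 0,"z": 5.4,"rx": 0,"ry": 18,"rz": 0},
  {"jaw": 1,"x": 0.9,"y": 0,"z": 8.5,"rx": 0,"ry": 18,"rz": 0},
  {"jaw": 1,"x": 1.6,"y": 0,"z": 10.6,"rx": 0,"ry": 18,"rz": 0},
  {"jaw": 1,"x": 1.9,"y": 0,"z": 11.4,"rx": 0,"ry": 18,"rz": 0},
  {"jaw": 1,"x": 1.9,"y": 0,"z": 11.4,"rx": 0,"ry": 18,"rz": 0},
  {"jaw": 1,"x": 1.9,"y": 0,"z": 11.4,"rx": 0,"ry": 18,"rz": 0},
  {"jaw": 0.5,"x": 1.9,"y": 0,"z": 11.4,"rx": 0,"ry": 18,"rz": 0},
  {"jaw": 0.45,"x": 1.9,"y": 0,"z": 11.4,"rx": 0,"ry": 18,"rz": 0},
  {"jaw": 0.45,"x": 1.9,"y": 0,"z": 11.4,"rx": 0,"ry": 18,"rz": 0},
])

```text
time_s: 26.15
tcp_pos: [0.5874, 0.0791, 0.1159]
tcp_rot: [-2.254, -1.859, -0.353]
ft_force: [0.5, 0.1, -0.3]
finger_gap: 0.0468
```

Call:
drive_tool([
  {"jaw": 0.45,"x": 0,"y": 0,"z": -1,"rx": 0,"ry": 0,"rz": 0},
  {"jaw": 0.45,"x": 0,"y": 0,"z": -2.5,"rx": 0,"ry": 0,"rz": 0},
  {"jaw": 0.4,"x": 0,"y": 0,"z": -5,"rx": 0,"ry": 0,"rz": 0},
  {"jaw": 0.35,"x": 0,"y": 0,"z": -9,"rx": 0,"ry": 0,"rz": 0},
  {"jaw": 0.35,"x": 0,"y": 0,"z": -12,"rx": 0,"ry": 0,"rz": 0},
])

```text
time_s: 26.65
tcp_pos: [0.5806, 0.0421, 0.2326]
tcp_rot: [-2.255, -1.859, -0.354]
ft_force: [0.9, 0.1, -0.1]
finger_gap: 0.0557
```

```bash
python3 - <<'E'
from h import *
s=sensors.read_state(); print(s['joint_positions'].round(2))
# viewpoint: upright tool, back from chute so the pin and tubes show
for w in ([.52,.05,.27],[.56,.07,.27]): print(rel(*T(w,79)))
inchute('scene')
E
```

```text
[-0.2   0.36  0.02  1.24  0.31 -0.01]
[ 7.800e-01 -6.100e+00 -3.680e+00 -1.000e-02 -1.788e+01  1.000e-02]
[ 3.380e+00 -2.550e+00 -2.840e+00 -1.000e-02 -1.788e+01  1.000e-02]
chute amber [-0.0125  0.1244  0.0145] 1551.5 167
[ 0.5371 -0.0141] 87.7 [342.7 135.7]
```

Call:
drive_tool([
  {"jaw": 0,"x": 0,"y": -2,"z": -4,"rx": 0,"ry": -6,"rz": 0},
  {"jaw": 0,"x": -3,"y": -3,"z": -8,"rx": 0,"ry": -12,"rz": 0},
  {"jaw": 0,"x": -7,"y": -3,"z": -11,"rx": 0,"ry": -18,"rz": 0},
  {"jaw": 0,"x": -11,"y": -3,"z": -12,"rx": 0,"ry": -18,"rz": 0},
  {"jaw": 0,"x": -11,"y": -3,"z": -12,"rx": 0,"ry": -18,"rz": 0},
  {"jaw": 0,"x": -11,"y": -3,"z": -12,"rx": 0,"ry": -18,"rz": 0},
])

```text
time_s: 27.3
tcp_pos: [0.5239, -0.091, 0.3107]
tcp_rot: [-2.426, -1.996, 0.004]
ft_force: [0.7, -0.3, -0.7]
finger_gap: 0.0857
```

```bash
cat > pin.py <<'E'
from h import *
import sys
c,f=grab('wrist',sys.argv[1]); np.save(sys.argv[1]+'.npy',c,allow_pickle=True)
s=sensors.read_state(); print(s['joint_positions'].round(2),s['tcp_pos'])
m=masks(f)
for b in blobs(m['red'],100):
    rc=cv2.minAreaRect(b[:,0].astype(np.float32)); print('red',rc,ray(c,rc[0],.126))
for k in ('amber','blue'):
    for b in blobs(cv2.erode(m[k],np.ones((3,3))),100):
        p=np.array(cv2.minAreaRect(b[:,0])[0]); a,d=ray(c,p,0.)[0],ray(c,p,.2)[0]; za,zb=toch(a)[0,2],toch(d)[0,2]
        print(k,toch(a+(d-a)*(.0145-za)/(zb-za))[0].round(4),cv2.contourArea(b))
E
python3 pin.py w5
```

```text
[-0.29  0.28  0.15  1.44 -0.   -0.1 ] [ 0.52398479 -0.09034804  0.31046784]
red ((284.6460876464844, 244.65838623046875), (51.91334915161133, 34.251834869384766), 33.27488327026367) [[ 0.54444468 -0.12813752  0.126     ]]
amber [-0.009   0.1287  0.0145] 10296.5
blue [0.241  0.1931 0.0145] 296.5
blue [0.1043 0.3578 0.0145] 226.0
blue [0.0798 0.2776 0.0145] 495.5
blue [0.0785 0.1134 0.0145] 611.5
blue [0.0494 0.1966 0.0145] 2847.5
```

View pics/w5.png

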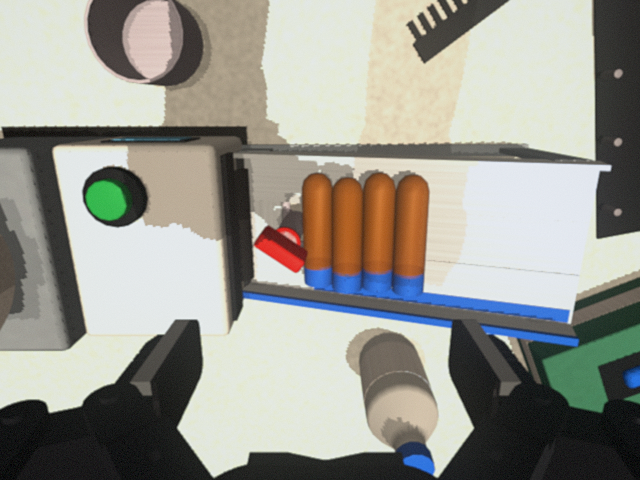

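All four tubes lie across the chute behind the pin with caps on the blue side, at columns 317 to 410. The knob is at (284,246), with its bar running from (258,235) to (300,262).

```bash
python3 - <<'E'
from h import *
cw=np.load('w5.npy',allow_pickle=True).item(); f=cv2.imread('pics/w5.png')[:,:,::-1].copy()
ct=eyes.get_calibration('top'); ft=cv2.imread('pics/top0.png')[:,:,::-1].copy()
def pl(c,p):
    a,d=ray(c,p,0.),ray(c,p,.2); za,zb=toch(a)[:,2],toch(d)[:,2]; return toch(a+(d-a)*((.0145-za)/(zb-za))[:,None])
for e in ([317,172],[319,289]),([347,177],[347,290]),([379,172],[377,291]),([412,173],[408,294]): q=pl(cw,np.array(e)); print(q.mean(0)[:2].round(4),np.ptp(q[:,0]).round(4))
for n,c,g in (('w',cw,f),('t',ct,ft)):
    m=masks(g)['red']; b=max(blobs(m),key=cv2.contourArea); M=cv2.moments(b); cen=[M['m10']/M['m00'],M['m01']/M['m00']]
    print(n,cen,[ray(c,cen,z)[0,:2].round(4) for z in (.111,.118,.126)])
    V=g[...,0].astype(int)*m; ys,xs=np.nonzero(m); print(np.percentile(V[m>0],[5,25,50,75,95]))
    hi=((V>np.percentile(V[m>0],95)*.8)).astype(np.uint8); b=max(blobs(hi,10),key=cv2.contourArea)
    P=ray(c,b[:,0],.126)[:,:2]; rc=cv2.minAreaRect((P*1000).astype(np.float32)); bx=cv2.boxPoints(rc); e=max([bx[1]-bx[0],bx[2]-bx[1]],key=np.linalg.norm); print('top face',rc,np.degrees(np.arctan2(e[1],e[0])))
x=f[195:305,215:345]; cv2.imwrite('pics/knob.png',cv2.resize(x,None,fx=5,fy=5,interpolation=2)[:,:,::-1])
E
```

```text
[0.0038 0.0839] 0.1153
[0.0041 0.1124] 0.1092
[-0.0002  0.1414] 0.112
[-0.0007  0.1701] 0.1114
w [282.6437554476404, 246.68957788569293] [array([ 0.5502, -0.1326]), array([ 0.5482, -0.1314]), array([ 0.5458, -0.1301])]
[ 92. 108. 221. 228. 230.]
top face ((551.2396240234375, -133.89059448242188), (40.53363037109375, 11.477752685546875), 43.382720947265625) 43.38273
t [425.7851851851851, 235.9417989417989] [array([ 0.5525, -0.1295]), array([ 0.5519, -0.128 ]), array([ 0.5512, -0.1264])]
[ 84.4 116.  120.  122.  125. ]
top face ((551.1964111328125, -127.01856231689453), (42.13801956176758, 12.115981101989746), 43.13525390625) 43.135246
```

View pics/knob.png

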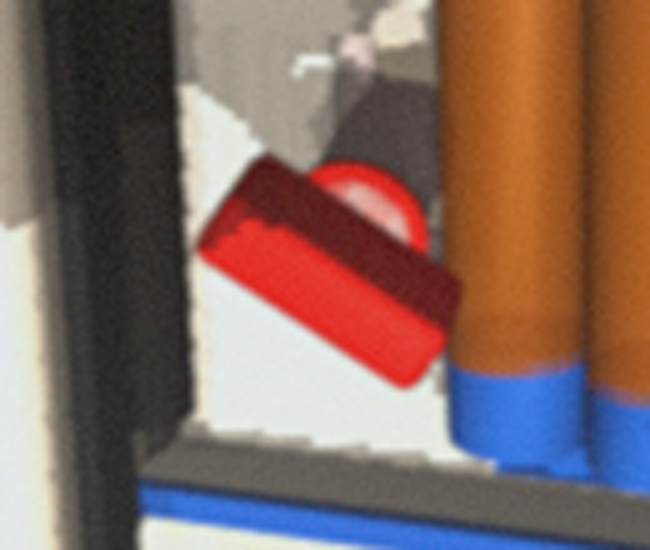

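The knob's top face is at (0.551, -0.134) with its bar at 43° azimuth, so 54° anticlockwise of the chute's x. All four tubes are within 5 mm of mid-width.

```bash
python3 - <<'E'
from h import *
for z in (.2,.15,.094): print(rel(*T([.551,-.1325,z],133.3)))
E
```

```text
[-3.600e+00  3.480e+00  1.105e+01 -1.500e-01  3.000e-02 -5.432e+01]
[-3.600e+00  3.490e+00  1.605e+01 -1.500e-01  3.000e-02 -5.432e+01]
[-3.590e+00  3.500e+00  2.165e+01 -1.500e-01  3.000e-02 -5.432e+01]
```

Call:
drive_tool([
  {"jaw": 0.5,"x": -1,"y": 1,"z": 2,"rx": 0,"ry": 0,"rz": -8},
  {"jaw": 0.5,"x": -2,"y": 2,"z": 4,"rx": 0,"ry": 0,"rz": -16},
  {"jaw": 0.5,"x": -3,"y": 3,"z": 6,"rx": 0,"ry": 0,"rz": -24},
  {"jaw": 0.5,"x": -3.6,"y": 3.5,"z": 8,"rx": 0,"ry": 0,"rz": -32},
  {"jaw": 0.5,"x": -3.6,"y": 3.5,"z": 11,"rx": 0,"ry": 0,"rz": -40},
  {"jaw": 0.5,"x": -3.6,"y": 3.5,"z": 13,"rx": 0,"ry": 0,"rz": -48},
  {"jaw": 0.5,"x": -3.6,"y": 3.5,"z": 15,"rx": -0.1,"ry": 0,"rz": -54.3},
  {"jaw": 0.5,"x": -3.6,"y": 3.5,"z": 16,"rx": -0.1,"ry": 0,"rz": -54.3},
  {"jaw": 0.5,"x": -3.6,"y": 3.5,"z": 16,"rx": -0.1,"ry": 0,"rz": -54.3},
])

```text
time_s: 28.25
tcp_pos: [0.5501, -0.1315, 0.1487]
tcp_rot: [-1.245, -2.88, 0.003]
ft_force: [-0.0, -0.3, -0.0]
finger_gap: 0.043
```

```bash
python3 pin.py w6 | head -2; python3 - <<'E'
from h import *
print(rel(*T([.551,-.1325,.094],133.3)))
c=np.load('w6.npy',allow_pickle=True).item(); g=cv2.imread('pics/w6.png')[:,:,::-1].copy(); m=masks(g)['red']
V=g[...,0].astype(int)*m; hi=((V>np.percentile(V[m>0],95)*.8)).astype(np.uint8); b=max(blobs(hi,10),key=cv2.contourArea)
P=ray(c,b[:,0],.126)[:,:2]; print(cv2.minAreaRect((P*1000).astype(np.float32)))
E
```

```text
[-0.35  0.4  -0.1   1.07 -0.   -1.1 ] [ 0.55094246 -0.13194098  0.1500156 ]
red ((322.55108642578125, 290.55853271484375), (97.65108489990234, 54.32245635986328), 82.56858825683594) [[ 0.54832259 -0.1344631   0.126     ]]
[-0.05 -0.02  5.6  -0.12 -0.05 -0.04]
((564.6968994140625, -122.74164581298828), (4.857818603515625, 11.71601676940918), 43.07474136352539)
```

View pics/w6.png

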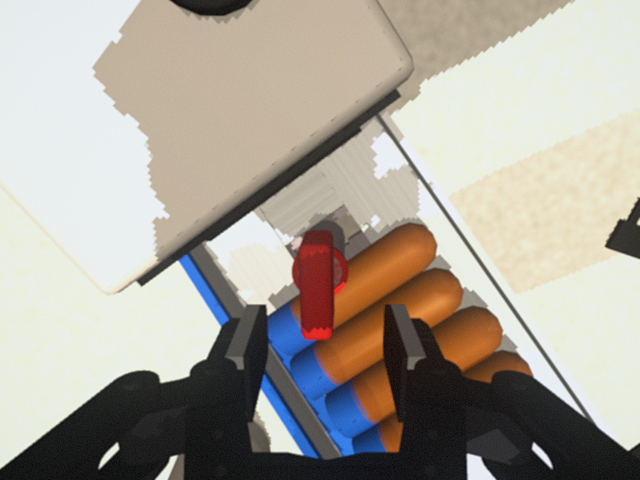

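The knob is between the fingers and parallel to the pads. I descend and grip it.

Call:
drive_tool([
  {"jaw": 0.5,"x": -0.1,"y": 0,"z": 2,"rx": 0,"ry": 0,"rz": 0},
  {"jaw": 0.5,"x": -0.1,"y": 0,"z": 4,"rx": 0,"ry": 0,"rz": 0},
  {"jaw": 0.5,"x": -0.1,"y": 0,"z": 5.6,"rx": 0,"ry": 0,"rz": 0},
  {"jaw": 0.5,"x": -0.1,"y": 0,"z": 5.6,"rx": 0,"ry": 0,"rz": 0},
  {"jaw": 0.75,"x": -0.1,"y": 0,"z": 5.6,"rx": 0,"ry": 0,"rz": 0},
  {"jaw": 1,"x": -0.1,"y": 0,"z": 5.6,"rx": 0,"ry": 0,"rz": 0},
  {"jaw": 1,"x": -0.1,"y": 0,"z": 5.6,"rx": 0,"ry": 0,"rz": 0},
  {"jaw": 1,"x": -0.1,"y": 0,"z": 5.6,"rx": 0,"ry": 0,"rz": 0},
], force=50)

```text
time_s: 29.1
tcp_pos: [0.5531, -0.1321, 0.0966]
tcp_rot: [1.243, 2.883, 0.004]
ft_force: [-1.0, 4.7, 6.9]
finger_gap: 0.0133
```

Call:
drive_tool([
  {"jaw": 1,"x": 0,"y": 0,"z": 0,"rx": 0,"ry": 0,"rz": 7},
  {"jaw": 1,"x": 0,"y": 0,"z": 0,"rx": 0,"ry": 0,"rz": 14},
  {"jaw": 1,"x": 0,"y": 0,"z": 0,"rx": 0,"ry": 0,"rz": 21},
  {"jaw": 1,"x": 0,"y": 0,"z": 0,"rx": 0,"ry": 0,"rz": 28},
  {"jaw": 1,"x": 0,"y": 0,"z": 0,"rx": 0,"ry": 0,"rz": 35},
  {"jaw": 1,"x": 0,"y": 0,"z": 0,"rx": 0,"ry": 0,"rz": 42},
  {"jaw": 1,"x": 0,"y": 0,"z": 0,"rx": 0,"ry": 0,"rz": 49},
  {"jaw": 1,"x": 0,"y": 0,"z": 0,"rx": 0,"ry": 0,"rz": 54.3},
  {"jaw": 1,"x": 0,"y": 0,"z": 0,"rx": 0,"ry": 0,"rz": 54.3},
  {"jaw": 1,"x": 0,"y": 0,"z": 0,"rx": 0,"ry": 0,"rz": 54.3},
])

```text
time_s: 30.1
tcp_pos: [0.5557, -0.1304, 0.0965]
tcp_rot: [2.421, 2.001, 0.015]
ft_force: [5.3, 8.6, 1.0]
finger_gap: 0.0131
```

```bash
python3 - <<'E'
from h import *
s=sensors.read_state(); M=R.from_rotvec(s['tcp_rot']).as_matrix()[:,0]; print(s['tcp_pos'],np.degrees(np.arctan2(M[1],M[0])),s['finger_gap'],s['ft_force'],s['wrist_torque'])
c,f=grab('top'); g=f[160:300,280:500]; cv2.imwrite('pics/t7.png',cv2.resize(g,None,fx=3.5,fy=3.5,interpolation=2)[:,:,::-1])
m=masks(f)['red']
for b in blobs(m,5): print(cv2.minAreaRect(b[:,0]))
E
```

```text
[ 0.55570205 -0.13044964  0.09654842] 79.13983930202558 0.013117170990753706 [5.32446842 8.58801865 1.02211569] [ 2.36153621 -1.31068513  0.06463345]
```

Call:
drive_tool([
  {"jaw": 1,"x": 0.2,"y": 0.1,"z": 0,"rx": 0,"ry": 0,"rz": 0},
  {"jaw": 1,"x": 0.2,"y": 0.1,"z": -0.5,"rx": 0,"ry": 0,"rz": 0},
  {"jaw": 1,"x": 0.2,"y": 0.1,"z": -1,"rx": 0,"ry": 0,"rz": 0},
  {"jaw": 1,"x": 0.2,"y": 0.1,"z": -1.5,"rx": 0,"ry": 0,"rz": 0},
  {"jaw": 1,"x": 0.2,"y": 0.1,"z": -1.5,"rx": 0,"ry": 0,"rz": 0},
])

```text
time_s: 30.65
tcp_pos: [0.55, -0.1288, 0.1011]
tcp_rot: [-2.414, -1.992, 0.006]
ft_force: [13.2, 1.6, -49.0]
finger_gap: 0.0133
```

Lifting met resistance (-49 N), so I lower again and look.

Call:
drive_tool([
  {"jaw": 1,"x": 0,"y": 0,"z": 0.8,"rx": 0,"ry": 0,"rz": 0},
  {"jaw": 1,"x": 0,"y": 0,"z": 1.3,"rx": 0,"ry": 0,"rz": 0},
  {"jaw": 1,"x": 0,"y": 0,"z": 1.3,"rx": 0,"ry": 0,"rz": 0},
])

```text
time_s: 30.95
tcp_pos: [0.5539, -0.1299, 0.0994]
tcp_rot: [-2.423, -2.0, -0.004]
ft_force: [-4.2, 7.4, 12.2]
finger_gap: 0.013
```

```bash
python3 - <<'E'
from h import *
s=sensors.read_state(); M=R.from_rotvec(s['tcp_rot']).as_matrix()[:,0]; print(s['tcp_pos'],np.degrees(np.arctan2(M[1],M[0])),s['finger_gap'],s['ft_force'],s['wrist_torque'])
c,f=grab('wrist'); g=cv2.resize(f[120:440,130:530],None,fx=1,fy=1)
c,f2=grab('scene'); u=proj(c,[.55,-.13,.08])[0].astype(int); g2=cv2.resize(f2[u[1]-55:u[1]+55,u[0]-70:u[0]+70],(400,320),interpolation=2)
cv2.imwrite('pics/m8.png',np.hstack([g,g2])[:,:,::-1])
E
```

```text
[ 0.55386674 -0.12990992  0.09940609] 79.07554982106485 0.012959616958847356 [-4.24648997  7.40981627 12.2359081 ] [1.91936833 1.06268188 0.01700248]
```

View pics/m8.png

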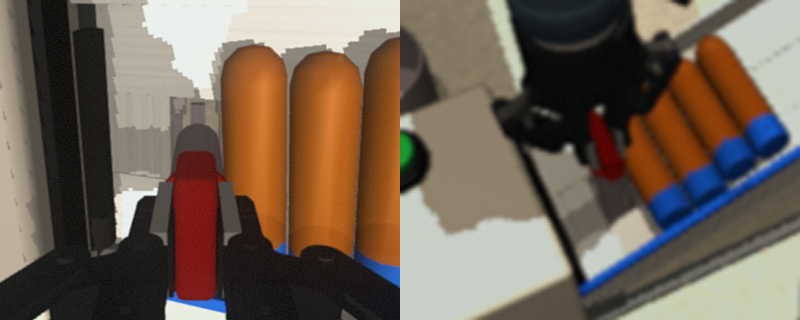

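```bash
python3 - <<'E'
from h import *
c,f=grab('wrist'); m=masks(f)['red']; ys,xs=np.nonzero(m); print(xs.min(),xs.max(),ys.min(),ys.max())
V=f[...,0].astype(int); 
for y in range(ys.min()-2,ys.max()+3,6): print(y,int(m[y].sum()),V[y,320:332].mean().round(),end=' | ')
fe=lambda P:np.c_[(P-O)@CX,(P-O)@CY0]
for z in (.124,.128): P=ray(c,[[325,272],[325,415],[325,ys.min()],[325,ys.max()]],z); print(P.round(4)[:, :2].tolist(),fe(P).round(4).tolist())
s=sensors.read_state(); print('tcp',fe(s['tcp_pos'][None]))
# earlier unbiased: floor opening/pin top face in w5
c5=np.load('w5.npy',allow_pickle=True).item(); 
for n in ('w5','w1'):
    c5=np.load(n+'.npy',allow_pickle=True).item(); print(proj(c5,[np.r_[(O+px*CX+(-.082+py)*CY0)[:2],.05] for px,py in ((-.023,-.017),(.023,-.017),(.023,.017),(-.023,.017),(0,0))]).round().tolist())
g=f[90:330,230:450]; cv2.imwrite('pics/m9.png',cv2.resize(g,None,fx=2.4,fy=2.4,interpolation=2)[:,:,::-1])
E
```

```text
297 355 271 419
269 0 75.0 | 275 32 88.0 | 281 36 90.0 | 287 37 89.0 | 293 41 90.0 | 299 55 106.0 | 305 43 125.0 | 311 42 129.0 | 317 44 129.0 | 323 43 128.0 | 329 43 128.0 | 335 41 128.0 | 341 42 127.0 | 347 41 127.0 | 353 41 127.0 | 359 41 127.0 | 365 41 128.0 | 371 39 127.0 | 377 41 127.0 | 383 40 128.0 | 389 41 126.0 | 395 41 127.0 | 401 41 127.0 | 407 42 128.0 | 413 38 128.0 | 419 3 108.0 | [[0.524, -0.1237], [0.5737, -0.1334], [0.5237, -0.1236], [0.5752, -0.1337]] [[-0.0252, -0.08], [0.0254, -0.08], [-0.0255, -0.08], [0.027, -0.08]]
[[0.5224, -0.1234], [0.5704, -0.1327], [0.5221, -0.1233], [0.5719, -0.133]] [[-0.0268, -0.08], [0.0221, -0.08], [-0.0271, -0.08], [0.0236, -0.08]]
tcp [[ 0.00528049 -0.08037508]]
[[272.0, 202.0], [274.0, 248.0], [308.0, 248.0], [307.0, 202.0], [290.0, 225.0]]
[[179.0, 178.0], [183.0, 223.0], [217.0, 223.0], [213.0, 178.0], [198.0, 201.0]]
```

View pics/m9.png

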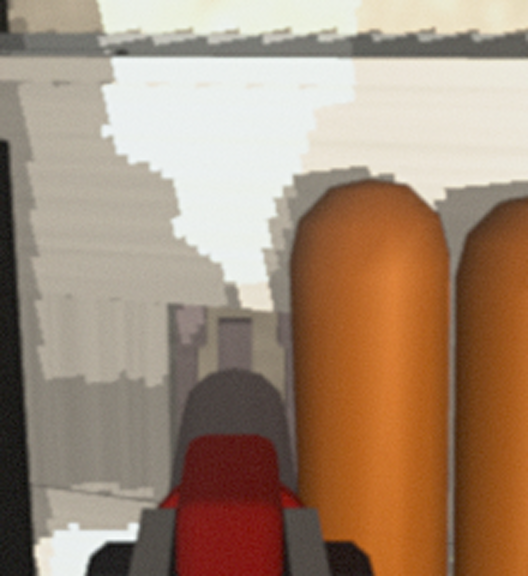

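```bash
python3 - <<'E'
from h import *
c=eyes.get_calibration('wrist'); fe=lambda P:np.c_[(P-O)@CX,(P-O)@CY0]
for z in (.122,.126,.130): q=fe(ray(c,[[325,302],[325,418]],z)); print(z,q.round(4).tolist(),np.ptp(q[:,0]).round(4))
q=fe(ray(c,[[325,272]],.096)); print('lower edge -x side',q)
for z in (.024,.018,.012): print(z,fe(ray(c,[[328,222.5],[318,222.5],[338,222.5]],z)).round(4).tolist())
for z in (.04,.03): print('open',z,fe(ray(c,[[300,217],[351,217]],z)).round(4).tolist())
E
```

```text
0.122 [[-0.0146, -0.08], [0.0283, -0.08]] 0.0428
0.126 [[-0.0165, -0.08], [0.0249, -0.08]] 0.0414
0.13 [[-0.0184, -0.08], [0.0216, -0.08]] 0.04
lower edge -x side [[-0.01424944 -0.07992756]]
0.024 [[-0.014, -0.0782], [-0.014, -0.0835], [-0.014, -0.0729]]
0.018 [[-0.0124, -0.0782], [-0.0124, -0.0836], [-0.0124, -0.0727]]
0.012 [[-0.0108, -0.0781], [-0.0108, -0.0837], [-0.0108, -0.0725]]
open 0.04 [[-0.021, -0.092], [-0.0209, -0.0672]]
open 0.03 [[-0.0185, -0.0926], [-0.0184, -0.0665]]
```

The foot bar's end shows in the slot at about -12 mm, so the foot sits some 6 mm too far towards the blue wall and its end catches. I shift the pin along the slot by -6 mm and then lift gently.

Call:
drive_tool([
  {"jaw": 1,"x": 0,"y": -0.2,"z": -0.1,"rx": 0,"ry": 0,"rz": 0},
  {"jaw": 1,"x": 0,"y": -0.4,"z": -0.1,"rx": 0,"ry": 0,"rz": 0},
  {"jaw": 1,"x": 0,"y": -0.6,"z": -0.1,"rx": 0,"ry": 0,"rz": 0},
  {"jaw": 1,"x": 0,"y": -0.6,"z": -0.1,"rx": 0,"ry": 0,"rz": 0},
  {"jaw": 1,"x": 0,"y": -0.6,"z": -0.5,"rx": 0,"ry": 0,"rz": 0},
  {"jaw": 1,"x": 0,"y": -0.6,"z": -0.9,"rx": 0,"ry": 0,"rz": 0},
  {"jaw": 1,"x": 0,"y": -0.6,"z": -0.9,"rx": 0,"ry": 0,"rz": 0},
], force=80)

```text
time_s: 31.8
tcp_pos: [0.5478, -0.1295, 0.106]
tcp_rot: [-2.423, -1.999, -0.001]
ft_force: [0.6, 4.4, -3.0]
finger_gap: 0.0125
```

Only its weight shows now (-3 N), so it is free. I lift on.

Call:
drive_tool([
  {"jaw": 1,"x": 0,"y": 0,"z": -0.5,"rx": 0,"ry": 0,"rz": 0},
  {"jaw": 1,"x": 0,"y": 0,"z": -1,"rx": 0,"ry": 0,"rz": 0},
  {"jaw": 1,"x": 0,"y": 0,"z": -1.5,"rx": 0,"ry": 0,"rz": 0},
  {"jaw": 1,"x": 0,"y": 0,"z": -2,"rx": 0,"ry": 0,"rz": 0},
])

```text
time_s: 32.2
tcp_pos: [0.5475, -0.1323, 0.1265]
tcp_rot: [2.422, 1.995, -0.006]
ft_force: [-0.4, -2.1, -4.3]
finger_gap: 0.0125
```

Call:
drive_tool([
  {"jaw": 1,"x": 0,"y": 0,"z": -3,"rx": 0,"ry": 0,"rz": 0},
  {"jaw": 1,"x": 0,"y": 0,"z": -6,"rx": 0,"ry": 0,"rz": 0},
  {"jaw": 1,"x": 0,"y": 0,"z": -10,"rx": 0,"ry": 0,"rz": 0},
  {"jaw": 1,"x": 0,"y": 0,"z": -14,"rx": 0,"ry": 0,"rz": 0},
  {"jaw": 1,"x": 0,"y": 0,"z": -14,"rx": 0,"ry": 0,"rz": 0},
  {"jaw": 1,"x": 0,"y": 0,"z": -14,"rx": 0,"ry": 0,"rz": 0},
  {"jaw": 1,"x": 0,"y": 0,"z": -14,"rx": 0,"ry": 0,"rz": 0},
  {"jaw": 1,"x": 0,"y": 0,"z": -14,"rx": 0,"ry": 0,"rz": 0},
])

```text
time_s: 33.0
tcp_pos: [0.5464, -0.1302, 0.2634]
tcp_rot: [-2.422, -1.997, 0.006]
ft_force: [-0.5, -0.0, -3.4]
finger_gap: 0.0126
```

```bash
cat > tb.py <<'E'
from h import *
import sys
def pl(c,p):
    a,d=ray(c,p,0.),ray(c,p,.2); za,zb=toch(a)[:,2],toch(d)[:,2]; return toch(a+(d-a)*((.0145-za)/(zb-za))[:,None])
for n in sys.argv[1:]:
    c,f=grab(n); m=masks(f); k=cv2.erode(m['amber']|m['blue'],np.ones((2,2)))
    P=np.argwhere(k)[:,::-1]; q=pl(c,P); a=m['amber'][P[:,1],P[:,0]]>0; i=(abs(q[:,0])<.07)&(q[:,1]<.3)&(q[:,1]>-.03)
    print(n,'amber y',np.percentile(q[i&a,1],[0,2,50,98,100]).round(4),'x',np.percentile(q[i&a,0],[2,50,98]).round(4))
E
python3 tb.py scene top; python3 - <<'E'
from h import *
c,f=grab('wrist','w10'); s=sensors.read_state(); print(s['tcp_pos'],s['joint_positions'].round(2),s['finger_gap'])
E
```

```text
scene amber y [0.0094 0.0118 0.0621 0.113  0.1154] x [-0.0432 -0.0044  0.0305]
top amber y [-0.0007  0.0028  0.0684  0.1117  0.1143] x [-0.0467 -0.0125  0.0317]
[ 0.54675911 -0.13019197  0.26398684] [-0.35  0.35  0.12  1.35 -0.   -0.15] 0.012529700101484147
```

View pics/w10.png

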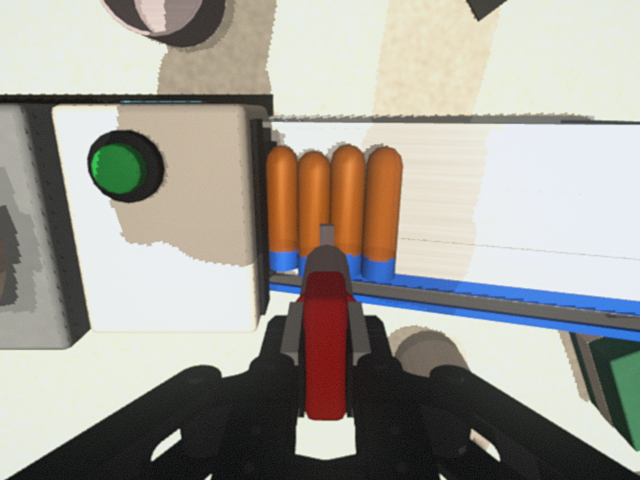

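The tubes have rolled to the stop (amber spans about 0 to 115 mm) and the pin hangs upright in the grip.

```bash
cat > bk.py <<'E'
from h import *
def bpose(B,h=.002,f=.009,lean=10):
    _,M=T([0,0,0],79); M=M*R.from_rotvec([0,-np.radians(lean),0]); u=-M.as_matrix()[:,2]
    d=np.array([np.cos(np.radians(79)),np.sin(np.radians(79)),0]); return np.r_[B,.004]+f*d+[0,0,h]+.0895*u,M
E
python3 - <<'E'
from bk import *
B=[.3591,-.2137]
c=np.load('w5.npy',allow_pickle=True).item(); a=np.linspace(0,6.28,60)
e=proj(c,np.c_[B[0]+.041*np.cos(a),B[1]+.041*np.sin(a),np.full(60,.066)]); print(e.min(0),e.max(0))
c=np.load('w1.npy',allow_pickle=True).item(); e=proj(c,np.c_[B[0]+.041*np.cos(a),B[1]+.041*np.sin(a),np.full(60,.066)]); print(e.min(0),e.max(0))
print(rel(*T([.37,-.2,.264],79)))
for h in (.1,.03,.002): print(rel(*bpose(B,h)))
c,f=grab('scene'); e=proj(c,np.c_[B[0]+.041*np.cos(a),B[1]+.041*np.sin(a),np.full(60,.066)])
g=f.copy(); cv2.polylines(g,[np.round(e).astype(int)],True,(255,0,0),1); u=e.mean(0).astype(int); c2,f2=grab('top'); e2=proj(c2,np.c_[B[0]+.041*np.cos(a),B[1]+.041*np.sin(a),np.full(60,.066)]); g2=f2.copy(); cv2.polylines(g2,[np.round(e2).astype(int)],True,(255,0,0),1); u2=e2.mean(0).astype(int)
z=lambda g,u: cv2.resize(g[u[1]-40:u[1]+40,max(u[0]-50,0):u[0]+50],(400,320),interpolation=2)
cv2.imwrite('pics/b.png',np.hstack([z(g,u),z(g2,u2)])[:,:,::-1])
E
```

```text
[ 90.09379174 -25.1729962 ] [190.33611491  84.51645189]
[-11.14084758 -47.699386  ] [86.9096666  60.01221961]
[-10.22 -16.02   0.06  -0.18   0.08   0.03]
[ -9.31 -16.81   7.25  -0.18  -9.92   0.04]
[ -9.3  -16.79  14.25  -0.18  -9.92   0.04]
[ -9.29 -16.78  17.05  -0.18  -9.92   0.04]
```

View pics/b.png

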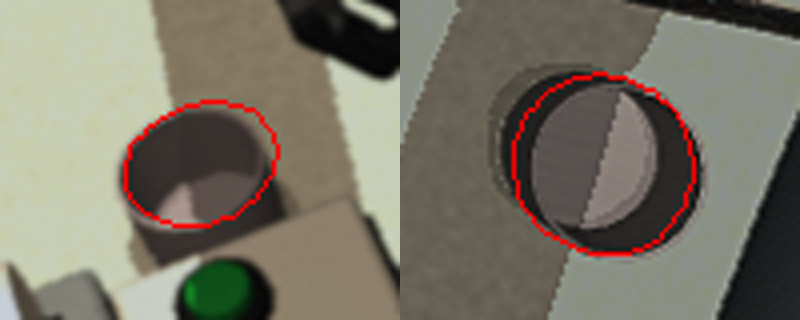

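The beaker rim matches the drawn circle to about 2–3 mm, lying slightly more to -y. I use (0.359, -0.2165).

Call:
drive_tool([
  {"jaw": 1,"x": -2.5,"y": -4,"z": 0,"rx": 0,"ry": 0,"rz": 0},
  {"jaw": 1,"x": -5,"y": -8,"z": 0,"rx": 0,"ry": -2,"rz": 0},
  {"jaw": 1,"x": -7,"y": -12,"z": 0,"rx": 0,"ry": -5,"rz": 0},
  {"jaw": 1,"x": -9,"y": -16,"z": 0,"rx": -0.2,"ry": -8,"rz": 0},
  {"jaw": 1,"x": -9.5,"y": -16.8,"z": 3,"rx": -0.2,"ry": -9.9,"rz": 0},
  {"jaw": 1,"x": -9.5,"y": -16.8,"z": 7,"rx": -0.2,"ry": -9.9,"rz": 0},
  {"jaw": 1,"x": -9.5,"y": -16.8,"z": 7,"rx": -0.2,"ry": -9.9,"rz": 0},
  {"jaw": 1,"x": -9.5,"y": -16.8,"z": 7,"rx": -0.2,"ry": -9.9,"rz": 0},
])

```text
time_s: 34.05
tcp_pos: [0.3638, -0.1914, 0.1955]
tcp_rot: [2.332, 1.924, -0.202]
ft_force: [0.5, -1.1, -3.1]
finger_gap: 0.0128
```

```bash
python3 - <<'E'
from bk import *
B=[.359,-.2165]
s=sensors.read_state(); print(s['joint_positions'].round(2),s['finger_gap'],s['tcp_pos'])
for h in (.05,.01,.002): print(rel(*bpose(B,h)))
E
python3 tb.py scene
```

```text
[-0.51  0.03 -0.47  1.02 -0.16 -0.33] 0.01275753459697552 [ 0.36377591 -0.1913662   0.1955098 ]
[ 0.82  0.    5.27  0.08 -0.04  0.03]
[ 1.51 -0.    9.21  0.08 -0.04  0.03]
[ 1.65 -0.   10.    0.08 -0.04  0.03]
scene amber y [0.01   0.0119 0.0621 0.1125 0.1153] x [-0.0438 -0.0046  0.0304]
```

Call:
drive_tool([
  {"jaw": 1,"x": 0.4,"y": 0,"z": 2.5,"rx": 0,"ry": 0,"rz": 0},
  {"jaw": 1,"x": 0.8,"y": 0,"z": 5.3,"rx": 0,"ry": 0,"rz": 0},
  {"jaw": 1,"x": 1.2,"y": 0,"z": 7.5,"rx": 0,"ry": 0,"rz": 0},
  {"jaw": 1,"x": 1.5,"y": 0,"z": 9.2,"rx": 0,"ry": 0,"rz": 0},
  {"jaw": 1,"x": 1.5,"y": 0,"z": 9.2,"rx": 0,"ry": 0,"rz": 0},
  {"jaw": 1,"x": 1.5,"y": 0,"z": 9.2,"rx": 0,"ry": 0,"rz": 0},
])

```text
time_s: 34.7
tcp_pos: [0.3665, -0.1941, 0.1042]
tcp_rot: [2.329, 1.921, -0.199]
ft_force: [0.2, -0.1, -2.8]
finger_gap: 0.0128
```

Call:
drive_tool([
  {"jaw": 1,"x": 0.1,"y": 0,"z": 0.4,"rx": 0,"ry": 0,"rz": 0},
  {"jaw": 1,"x": 0.15,"y": 0,"z": 0.7,"rx": 0,"ry": 0,"rz": 0},
  {"jaw": 1,"x": 0.15,"y": 0,"z": 0.7,"rx": 0,"ry": 0,"rz": 0},
])

```text
time_s: 35.0
tcp_pos: [0.3649, -0.1929, 0.0955]
tcp_rot: [2.331, 1.922, -0.2]
ft_force: [-0.5, 0.1, -3.6]
finger_gap: 0.0127
```

```bash
python3 - <<'E'
from bk import *
print(rel(*bpose([.359,-.2165],0)))
c,f=grab('scene'); u=proj(c,[.36,-.21,.07])[0].astype(int); g=f[u[1]-70:u[1]+60,max(u[0]-90,0):u[0]+90]; cv2.imwrite('pics/b2.png',cv2.resize(g,None,fx=4,fy=4,interpolation=2)[:,:,::-1])
E
```

```text
[ 0.08 -0.13  0.33  0.22  0.    0.01]
```

Call:
drive_tool([
  {"jaw": 1,"x": 0.05,"y": -0.1,"z": 0.2,"rx": 0,"ry": 0,"rz": 0},
  {"jaw": 1,"x": 0.06,"y": -0.1,"z": 0.35,"rx": 0,"ry": 0,"rz": 0},
  {"jaw": 1,"x": 0.06,"y": -0.1,"z": 0.35,"rx": 0,"ry": 0,"rz": 0},
])

```text
time_s: 35.35
tcp_pos: [0.3647, -0.1931, 0.0933]
tcp_rot: [2.329, 1.921, -0.199]
ft_force: [-2.0, 3.4, 10.4]
finger_gap: 0.0126
```

Contact with the beaker floor (+10 N). I let go gently.

Call:
drive_tool([
  {"jaw": 1,"x": 0,"y": 0,"z": -0.15,"rx": 0,"ry": 0,"rz": 0},
  {"jaw": 0.8,"x": 0,"y": 0,"z": -0.15,"rx": 0,"ry": 0,"rz": 0},
  {"jaw": 0.7,"x": 0,"y": 0,"z": -0.15,"rx": 0,"ry": 0,"rz": 0},
  {"jaw": 0.6,"x": 0,"y": 0,"z": -0.15,"rx": 0,"ry": 0,"rz": 0},
  {"jaw": 0.45,"x": 0,"y": 0,"z": -0.15,"rx": 0,"ry": 0,"rz": 0},
  {"jaw": 0.45,"x": 0,"y": 0,"z": -0.15,"rx": 0,"ry": 0,"rz": 0},
  {"jaw": 0.45,"x": 0,"y": 0,"z": -2,"rx": 0,"ry": 0,"rz": 0},
  {"jaw": 0.45,"x": 0,"y": 0,"z": -5,"rx": 0,"ry": 0,"rz": 0},
  {"jaw": 0.45,"x": 0,"y": 0,"z": -9,"rx": 0,"ry": 0,"rz": 0},
  {"jaw": 0.45,"x": 0,"y": 0,"z": -13,"rx": 0,"ry": 0,"rz": 0},
  {"jaw": 0.45,"x": 0,"y": 0,"z": -15,"rx": 0,"ry": 0,"rz": 0},
])

```text
time_s: 36.45
tcp_pos: [0.3694, -0.1672, 0.2427]
tcp_rot: [2.328, 1.92, -0.198]
ft_force: [-0.0, -0.2, 0.3]
finger_gap: 0.0469
```

```bash
python3 tb.py scene; python3 - <<'E'
from h import *
c,f=grab('scene'); u=proj(c,[.36,-.21,.07])[0].astype(int); ff=f[u[1]-80:u[1]+70,max(u[0]-100,0):u[0]+100]
c2,f2=grab('top'); u2=proj(c2,[.36,-.21,.07])[0].astype(int); g2=f2[u2[1]-75:u2[1]+75,u2[0]-100:u2[0]+100]
cv2.imwrite('pics/b3.png',cv2.resize(np.hstack([ff,g2]),None,fx=2,fy=2,interpolation=2)[:,:,::-1])
m=masks(f)['red']; m2=masks(f2)['red']
for cc,mm in ((c,m),(c2,m2)):
    for b in blobs(mm,15):
        p=b[:,0].mean(0); print(p,ray(cc,p,.105)[0],cv2.contourArea(b))
m=masks(f2)['green']; 
for b in blobs(m,15):
    (x,y),rr=cv2.minEnclosingCircle(b); print('btn',x,y,rr,[ray(c2,[x,y],z)[0,:2].round(4) for z in (.125,.13)])
s=sensors.read_state(); print(s['tcp_pos'],s['joint_positions'].round(2))
E
```

```text
scene amber y [0.0101 0.012  0.0621 0.1125 0.1154] x [-0.0438 -0.0046  0.0304]
[172.9  239.28] [ 0.37000427 -0.19184728  0.105     ] 155.0
[461.88571429 335.57142857] [ 0.37672937 -0.19453483  0.105     ] 71.5
[ 0.36926709 -0.16734176  0.24057873] [-0.45 -0.   -0.38  1.14 -0.17 -0.27]
```

View pics/b3.png

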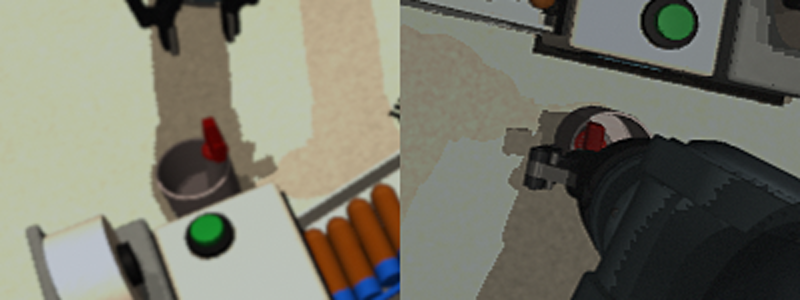

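The pin leans on the rim in the upright beaker, and the tubes are undisturbed. Next I locate the button with both cameras.

```bash
python3 - <<'E'
from h import *
L=[]
for n in ('top','scene'):
    c,f=grab(n); g=f.astype(int); m=((g[...,1]>g[...,0]*2)&(g[...,1]>g[...,2]*1.6)&(g[...,1]>60)).astype(np.uint8)
    e=proj(c,[.48,-.26,.125])[0]
    b=min(blobs(m,30),key=lambda b:np.linalg.norm(b[:,0].mean(0)-e)); rc=cv2.fitEllipse(b); print(n,rc,e)
    a,d=ray(c,rc[0],.1)[0],ray(c,rc[0],.16)[0]; L.append((a,d-a))
(a,d),(b,e)=L
st=np.linalg.lstsq(np.c_[d,-e],b-a,rcond=None)[0]; p,q=a+st[0]*d,b+st[1]*e; print(p,q)
P=(p+q)/2; print('feeder',(P-O)@CX,(P-O)@CY0)
print([ (a+d*(z-.1)/.06).round(4) for z in (.12,.125,.13,.135)])
M=T([*P[:2],.25],79); print(rel(*M)); print(rel(*T([*P[:2],.16],79)))
E
```

```text
top ((501.3057861328125, 277.500244140625), (17.058975219726562, 17.394603729248047), 125.48078155517578) [502.70713719 278.06152128]
scene ((169.92381286621094, 282.99530029296875), (12.987207412719727, 16.522916793823242), 64.17729949951172) [167.14626175 286.73178719]
[ 0.48087501 -0.25399942  0.13476016] [ 0.4819545  -0.25242802  0.13418607]
feeder -0.04229291584556834 -0.21523811587691555
[array([ 0.4809, -0.2594,  0.12  ]), array([ 0.4809, -0.2576,  0.125 ]), array([ 0.4809, -0.2558,  0.13  ]), array([ 0.4809, -0.2539,  0.135 ])]
[-6.43 12.82 -0.03  0.1   9.97  0.03]
[-4.87 12.8   8.84  0.1   9.97  0.03]
```

Call:
drive_tool([
  {"jaw": 1,"x": -1,"y": 2,"z": -1,"rx": 0,"ry": 3,"rz": 0},
  {"jaw": 1,"x": -3,"y": 6,"z": -1,"rx": 0,"ry": 7,"rz": 0},
  {"jaw": 1,"x": -5,"y": 10,"z": -0.5,"rx": 0.1,"ry": 10,"rz": 0},
  {"jaw": 1,"x": -6.4,"y": 12.8,"z": 0,"rx": 0.1,"ry": 10,"rz": 0},
  {"jaw": 1,"x": -6,"y": 12.8,"z": 3,"rx": 0.1,"ry": 10,"rz": 0},
  {"jaw": 1,"x": -5.2,"y": 12.8,"z": 7,"rx": 0.1,"ry": 10,"rz": 0},
  {"jaw": 1,"x": -5.2,"y": 12.8,"z": 7,"rx": 0.1,"ry": 10,"rz": 0},
  {"jaw": 1,"x": -5.2,"y": 12.8,"z": 7,"rx": 0.1,"ry": 10,"rz": 0},
], force=30)

```text
time_s: 37.5
tcp_pos: [0.4803, -0.2526, 0.1784]
tcp_rot: [-2.421, -1.996, 0.001]
ft_force: [-0.0, 0.6, 0.3]
finger_gap: -0.0003
```

```bash
python3 - <<'E'
from h import *
s=sensors.read_state(); print(s['tcp_pos'],s['finger_gap'],s['ft_force'],s['joint_positions'].round(2)); print(rel(*T([.4812,-.254,.136],79)))
E
```

```text
[ 0.48025767 -0.25257238  0.17839487] -0.0003276100753153588 [-0.0041887   0.58692875  0.27039459] [-0.6   0.34 -0.12  1.12  0.   -0.41]
[-0.13  0.13  4.24 -0.19 -0.12  0.02]
```

Call:
drive_tool([
  {"jaw": 1,"x": -0.1,"y": 0.1,"z": 2,"rx": 0,"ry": 0,"rz": 0},
  {"jaw": 1,"x": -0.1,"y": 0.1,"z": 3.5,"rx": 0,"ry": 0,"rz": 0},
  {"jaw": 1,"x": -0.1,"y": 0.1,"z": 4.4,"rx": 0,"ry": 0,"rz": 0},
  {"jaw": 1,"x": -0.1,"y": 0.1,"z": 4.6,"rx": 0,"ry": 0,"rz": 0},
  {"jaw": 1,"x": -0.1,"y": 0.1,"z": 4.6,"rx": 0,"ry": 0,"rz": 0},
])

```text
time_s: 38.0
tcp_pos: [0.4836, -0.2552, 0.1354]
tcp_rot: [2.421, 1.997, 0.002]
ft_force: [-0.5, 0.4, 2.1]
finger_gap: 0.0002
```

Call:
drive_tool([
  {"jaw": 1,"x": 0,"y": 0,"z": 0.3,"rx": 0,"ry": 0,"rz": 0},
  {"jaw": 1,"x": 0,"y": 0,"z": 0.6,"rx": 0,"ry": 0,"rz": 0},
  {"jaw": 1,"x": 0,"y": 0,"z": 0.6,"rx": 0,"ry": 0,"rz": 0},
])

```text
time_s: 38.3
tcp_pos: [0.4837, -0.2553, 0.1308]
tcp_rot: [2.42, 1.996, 0.003]
ft_force: [-4.4, 2.6, 16.8]
finger_gap: -0.0
```

Call:
drive_tool([
  {"jaw": 1,"x": 0,"y": 0,"z": 0.3,"rx": 0,"ry": 0,"rz": 0},
  {"jaw": 1,"x": 0,"y": 0,"z": 0.3,"rx": 0,"ry": 0,"rz": 0},
])

```text
time_s: 38.5
tcp_pos: [0.4838, -0.2554, 0.1305]
tcp_rot: [2.418, 1.995, 0.003]
ft_force: [-9.5, 5.9, 33.7]
finger_gap: 0.0003
```

It is on the hard stop (z steady at 0.1305 while the force rises). I retreat upwards.

Call:
drive_tool([
  {"jaw": 1,"x": 0,"y": 0,"z": -1,"rx": 0,"ry": 0,"rz": 0},
  {"jaw": 1,"x": 0,"y": 0,"z": -4,"rx": 0,"ry": 0,"rz": 0},
  {"jaw": 1,"x": 0,"y": 0,"z": -8,"rx": 0,"ry": 0,"rz": 0},
  {"jaw": 1,"x": 0,"y": 0,"z": -12,"rx": 0,"ry": 0,"rz": 0},
  {"jaw": 1,"x": 0,"y": 0,"z": -12,"rx": 0,"ry": 0,"rz": 0},
  {"jaw": 1,"x": 0,"y": 0,"z": -12,"rx": 0,"ry": 0,"rz": 0},
])

```text
time_s: 39.1
tcp_pos: [0.4835, -0.2553, 0.246]
tcp_rot: [2.42, 1.997, 0.003]
ft_force: [-0.6, 0.1, 0.7]
finger_gap: -0.0002
```

```bash
python3 tb.py scene top; python3 - <<'E'
from h import *
s=sensors.read_state(); print(s['tcp_pos'],s['ft_force'],s['time_s'])
L=[]
for n in ('top','scene'):
    c,f=grab(n)
    for b in blobs(masks(f)['red'],10): p=b[:,0].mean(0); print(n,'knob',ray(c,p,.1)[0].round(4))
    g=f.astype(int); m=((g[...,1]>g[...,0]*2)&(g[...,1]>g[...,2]*1.6)&(g[...,1]>60)).astype(np.uint8); e=proj(c,[.48,-.26,.125])[0]
    b=min(blobs(m,30),key=lambda b:np.linalg.norm(b[:,0].mean(0)-e)); print(n,'btn',cv2.fitEllipse(b)[0])
E
```

```text
scene amber y [0.0093 0.0118 0.0611 0.1124 0.1154] x [-0.0439 -0.0047  0.0308]
top amber y [-0.0009  0.0016  0.0576  0.1113  0.1143] x [-0.046  -0.0049  0.0356]
[ 0.48213779 -0.254335    0.24368058] [ 0.24949539  0.85980062 -0.34659662] 39.2
top knob [ 0.366  -0.1933  0.1   ]
top btn (501.33563232421875, 271.62127685546875)
scene knob [ 0.3675 -0.1912  0.1   ]
scene btn (172.07423400878906, 285.58221435546875)
```

```bash
python3 -c "
from h import *
print(r.finish_job())"
```

```text
the job is handed in; nothing more can be done
None
```

The job is handed in after about 39 s of robot time; the hand-in gave no verdict.

**What I did:**
- All four tubes went into the chute at a 22 N grip, two of them turned half round so that every cap lies on the blue side.
- I turned the pin 54° clockwise and lifted it out. The first lift caught at -49 N, so I lowered it, moved it 6 mm along the slot, and it then came free.
- The tubes rolled down to the stop. I stood the pin in the beaker, leaning on the rim, and pressed the button.

**What the last checks showed:**
- **Tubes:** they lie at the stop, with the amber glass spanning about 0 to 115 mm up the chute. The four axes should therefore be near 15, 44, 73 and 102 mm. They were within 5 mm of mid-width when last measured one by one, before they rolled down.
- **Pin and beaker:** the knob is about 26 mm from the beaker's axis and 0.1 m up, and the beaker is upright.
- **Button:** it went onto its hard stop, with the force rising to 34 N at a steady height. I measured about 5 mm of travel, against 6 mm expected.

**Not confirmed:** the gripper partly hid the button in the last pictures, so I did not measure that it sprang back up. The gripper was about 11 cm above it with no force on it.

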